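# Load the soaking tray and hold the disinfectant cap off

### The arm

A 6-joint arm with a two-finger parallel gripper is mounted at the origin on the work surface. World frame = base frame: x ahead of the robot, y to its left, z up, the work surface at z = 0. Lengths are in mm, angles in rad, forces in N, time in s.
With the tool pointing down it reaches from about 275 to 750 mm from the base axis. Payload 10.2 kg.
Tool frame: the origin (TCP) lies at the very end of the fingers, on their centre line; the grasp point (between the pads) lies 19 mm behind it; y points along the fingers, x is the direction in which the jaws open and shut, and the axes are right-handed (so a half turn about y gives the same grasp; the last joint's range is limited). The gripper opens to 85 mm and grips with 20 to 120 N. Pads are 22 mm wide; open, the fingers measure 114 mm over their backs; the gripper's body (76 mm by 85 mm) begins 54 mm behind the grasp point. The pads swing forward as they close: fully open they stand 13 mm farther back than shut.
Start: joints at [0.976, 0.313, 1.498, -0, 1.331, -0.223], TCP at [190.742, 489.13, 210.994] pointing down, gripper open.
Joint ranges: [-2.94, 2.94], [-0.97, 2.17], [0.19, 2.56], [-1.23, 4.37], [0.02, 3.11], [-2.88, 2.88]. Speed limits (rad/s): [2.39, 2.39, 3.01, 3.14, 3.14, 3.14].

### API

Orientations are given as a unit quaternion [w, x, y, z].
In Python, from rig import telemetry, imaging, ctrl gives the robot as it stands.
- The arm moves only by the shell command python3 -m handwheel 'ROWS' [FORCE]. ROWS is JSON, a list of rows, each an object with "delta_pos": the shift along the tool's x, y, z in cm, a list of three; "twist": the turn, a rotation vector about the tool's x, y, z in rad, a list of three; "jaw": the opening, from 0 (shut) to 1 (fully open). A call has exactly 10 rows; each row is the pose to reach, as a shift and turn from the pose commanded when the call began, along the tool's axes at that moment; what a row does not reach only later rows make up. A row lasts 1/12 s, in which the tool goes at most 41.7 mm and 7.16 degrees, less where a joint would pass 70% of its speed; a pose out of reach is approached as far as the arm can. A call with a gripper value outside its range is refused whole. The fingers move at their own pace and stop on an object; FORCE is the grip in N (left out, the last holds). Time passes only in rows, so rows that repeat a pose let the fingers close, or fill a call up. It gives the time, the measured TCP pose, the force and the opening at its end, in the units of the state.
- telemetry.sense(): the state, without advancing time (a new reading comes with each control period).
- imaging.capture(name): name is "scene" or "top"; returns a dict with "frame" (420x560x3 uint8, red, green, blue), "z_map" (420x560 float32, mm along the optical axis (not along the pixel's ray), 0 where there is no reading), "fx", "fy", "cx", "cy" (pixels), "rvec" (rotation vector, rad) and "tvec" (3), from world to camera coordinates, as OpenCV has them. Camera axes: x right, y down, z forward; pixel columns grow to the right and rows downward; lengths in mm; the calibration is good to about 2 mm. A picture is of the moment at which its call begins.
- ctrl.finish_job(): hands the job in, once; it reports no verdict.
The state is a dict: "time_s": time; "joints": joint angles; "dq": joint speeds; "tau": joint torques, N m; "eef_pos": TCP position; "ee_rot": TCP orientation; "force": force on the tool from outside, world axes, zero at the start; "wrist_torque": the same for the moment, N m; "grip_width": opening from 0.0 (shut) to 1.0 (fully open).
Only numpy, scipy, OpenCV 4.12 (cv2) and the standard library are available. Lean on these libraries where they do the work, as an engineer would, in place of code of your own. Each camera call takes 0.05 s, during which the arm holds its last target.

### The job

Get the used instruments ready for soaking: lay the small steel cup, the percussion hammer and the forceps inside the steel tray without dropping them from a height. Only then unscrew the cap of the round disinfectant canister - it may have a normal or a reverse thread, so try it both ways - and finish while still holding the cap, upright and lifted a good hand's breadth above the canister's mouth so that drips fall back in. Do not open the square canister, and leave everything else where it stands.

Things in the scene. Friction and masses are not known exactly. Their poses are not given: they have to be found in the camera images.
- tray: square open steel soaking tray, 200 x 200 mm outside, 38 mm high, walls and floor 4 mm thick, loose on the table (0.9 kg). Origin: centre of its underside; x and y run parallel to its sides, z up.
- pot_center (a point): small round steel cup (gallipot), open at the top, 52 mm across at the rim, slightly narrower at the foot, 36 mm high, standing upright; loose. Point: on its axis, half-way up (18 mm above its underside). About 70 g.
- hammer_center (a point): steel percussion hammer lying flat: handle 12 mm dia along its x axis (thicker 16 mm grip at the -x end, from x = -60 to -38 mm), black rubber cross head 16 mm dia x 44 mm long along its y axis, at x = +48 mm. Point: on the handle's axis, 8 mm above what it lies on, near the balance point. About 80 g. Overall 116 mm long.
- forceps_center (a point): steel dressing forceps lying flat on their edge: two rigid flat legs joined at the -x end, V-shaped, 115 mm long along x, 9 mm high, about 12 mm wide at the middle and 18 mm at the +x tips (they do not flex). Point: middle of the length, half-way up (4.5 mm above what they lie on). About 50 g.
- cap_round_center (a point): grey ribbed screw cap (plug type) of the ROUND canister: an upright cylinder 48 mm dia x 28 mm high, to be gripped round its sides. Point: on its axis, half-way up (14 mm under its top).  About 70 g. It turns easily about the vertical between its stops. Loosens anticlockwise (normal) or clockwise (reverse): differs, cannot be seen, must be tried.
- cap_round_foot (a point): lower end of the two lugs under the round canister's cap, on its axis, 16.5 mm below the cap's underside, hidden in the neck. Short bayonet thread: turned 70 degrees in its loosening sense (a stop follows at 76 degrees) the cap lifts straight up; anywhere else the lugs hold it down. Turned the wrong way it meets a hard stop after 6 degrees.
- mouth_round (a point): centre of the mouth of the ROUND canister, at the top of its neck, where the cap's underside rests. White plastic canister, body 90 mm dia and 82 mm high, shoulder rising to 95 mm, grey neck 47 mm dia up to 124 mm above its foot; fixed in an aluminium rack plate 150 x 250 x 10 mm, whose place and yaw differ from start to start. z up.
- cap_square_center (a point): identical cap of the neighbouring SQUARE canister (body 84 x 84 mm, same height), which stands in the same rack 130 mm from the round one, on either side of it; not to be opened (its thread has the opposite hand to the round canister's). Point: on its axis, half-way up.
- vial_a: bystander, to be left alone: small clear plastic bottle 34 mm dia x 85 mm. Origin: centre of its underside.
- vial_b: bystander, to be left alone: small clear plastic bottle 34 mm dia x 85 mm. Origin: centre of its underside.
- tape: bystander, to be left alone: roll of tape lying flat, 64 mm dia x 24 mm. Origin: centre of its underside.
- compress: bystander, to be left alone: white compress box 70 x 110 x 50 mm. Origin: centre of its underside.
- penlight: bystander, to be left alone: aluminium pen torch, a 14 mm dia rod 100 mm long, lying. Origin: centre of its underside at the middle of its length.
- jar: bystander, to be left alone: glass jar with steel lid 60 mm dia x 70 mm. Origin: centre of its underside.
Not all that is in view belongs to the job. Of the things that look like the part that bears hammer_center, the larger one is meant.

How it is judged:
By the outcome, as a careful person would: the job done as asked, in the order asked, and still so for the second after the job is handed in, while the arm keeps its last pose, push and grip.
It also fails if it takes over 72 s, if anything falls off the work surface, if the arm or the gripper's body presses on something with over 40 N, if the wrist force passes 120 N, or if a joint passes its speed limit or range.

## Working session

There is one attempt and no reset: what is moved stays moved. The work goes in short steps, Python scripts to look and compute and a shell command to move; the robot and the scene stay as the last step left them, time stands still between calls to the robot, and variables do not carry over. Pictures are saved under pics/ and viewed, and the job is handed in when it is done.

```bash
ls; mkdir -p pics; cat > h.py <<'E'
import numpy as np, cv2
from rig import telemetry, imaging, ctrl
def cap(n):
    c=imaging.capture(n); R=cv2.Rodrigues(np.array(c['rvec'],float))[0]; c['R']=R; c['t']=np.array(c['tvec'],float).ravel(); return c
def pts(c):
    z=c['z_map']; v,u=np.mgrid[:420,:560]
    P=np.stack([(u-c['cx'])/c['fx']*z,(v-c['cy'])/c['fy']*z,z],-1)
    W=(P-c['t'])@c['R']; W[z==0]=np.nan; return W
def ray(c,u,v,h):
    d=c['R'].T@np.array([(u-c['cx'])/c['fx'],(v-c['cy'])/c['fy'],1]); o=-c['R'].T@c['t']
    return o+d*(h-o[2])/d[2]
def proj(c,p):
    q=c['R']@np.array(p,float)+c['t']; return q[0]/q[2]*c['fx']+c['cx'],q[1]/q[2]*c['fy']+c['cy']
def save(n,im): cv2.imwrite('pics/'+n,im[...,::-1])
E
python3 - <<'E'
from h import *
import pickle
for n in('scene','top'):
    c=cap(n); save(n+'0.png',c['frame']); pickle.dump(c,open(n+'0.pkl','wb'))
    print(n,-c['R'].T@c['t'],c['R'][2],c['fx'])
print(telemetry.sense())
E
```

```text
pics
scene [1372.86637027  115.50379499  809.58062952] [-0.78571062 -0.07650782 -0.61384475] 471.35243915851277
top [ 364.81282911   16.09551283 1313.52160959] [ 0.12887218 -0.0022644  -0.99165863] 455.2813347770838
{'time_s': 0.1, 'joints': array([ 9.75593198e-01,  3.13386929e-01,  1.49832349e+00,  6.01536763e-05,
        1.33100983e+00, -2.23353971e-01]), 'dq': array([ 0.00087213, -0.00177589, -0.00259538,  0.00042596,  0.0011225 ,
       -0.00140841]), 'tau': array([ 1.94078886e-03, -4.12898183e+01, -2.60140514e+01, -2.05352426e-04,
        3.07116599e-03,  3.11910719e-05]), 'eef_pos': array([190.5900537 , 488.92907277, 210.51012496]), 'ee_rot': array([-0.58368605,  0.58394049,  0.39857262, -0.39932939]), 'force': array([-0.39789728, -0.59126628,  1.36145319]), 'wrist_torque': array([-0.02499684, -0.00061502,  0.00580827]), 'grip_width': 1.0036594367569667}
```

View pics/scene0.png

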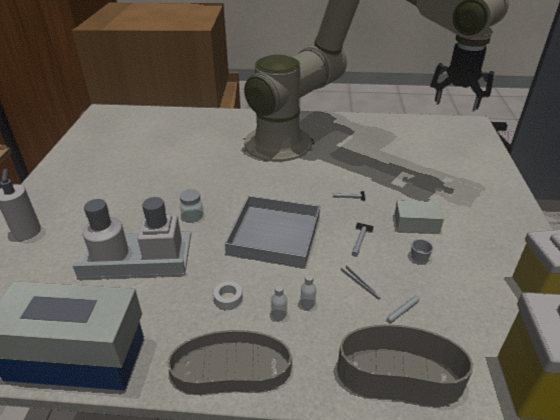

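View pics/top0.png

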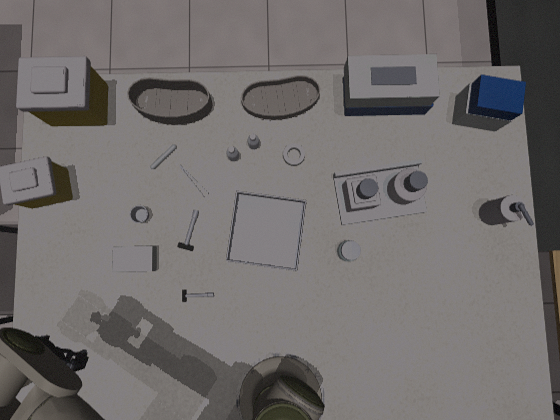

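The scene view shows:
- the cup at (421,251)
- a large hammer at (362,238) and a small hammer at (350,196)
- the forceps at (360,281) and the penlight at (403,308)
- the tray at (275,230)
- the round canister at (103,230) and the square one at (158,225)

In the top view the cup is at (140,214), the large hammer at (189,230), the small hammer at (198,295), the forceps at (194,180) and the tray at (267,231).

Candidates, by top-view pixel:
- **Hammer:** (189,230) or (198,295). I choose the larger one, at (189,230).
- **Forceps:** (194,180), as against the penlight at (163,156).
- **Cup:** (140,214), as against the tape at (293,155) and the jar at (348,250).
- **Cap:** round (415,181), as against square (367,188).

```bash
python3 - <<'E'
from h import *
import pickle
c=pickle.load(open('top0.pkl','rb'))
f=c['frame']
a=cv2.resize(f[140:310,105:235],None,fx=4.4,fy=3.5*4.4/3.5*0.8 if 0 else 3.5,interpolation=cv2.INTER_CUBIC)
a=cv2.resize(f[140:310,105:235],None,fx=3.5,fy=3.5,interpolation=cv2.INTER_CUBIC)
a=np.clip(a.astype(float)*1.6,0,255).astype(np.uint8)
save('crop_top.png',a)
b=cv2.resize(f[145:270,325:440],None,fx=4.5,fy=4.5,interpolation=cv2.INTER_CUBIC)
save('crop_can.png',np.clip(b.astype(float)*1.5,0,255).astype(np.uint8))
W=pts(c)
for n,(u,v) in dict(cup=(140,214),ham=(191,225),head=(185,245),tray=(267,231),capr=(415,181),caps=(367,188),table=(230,300),box=(133,258)).items(): print(n,W[v,u].round(1))
E
```

```text
cup [516.  393.3   7.2]
ham [480.4 244.9  13.8]
head [423.5 260.8  19.3]
tray [459.2  27.8   6.3]
capr [ 568.1 -355.4  163.9]
caps [ 552.7 -231.9  162.4]
table [266.3 136.5   0.4]
box [389.3 397.8  51.5]
```

View pics/crop_top.png

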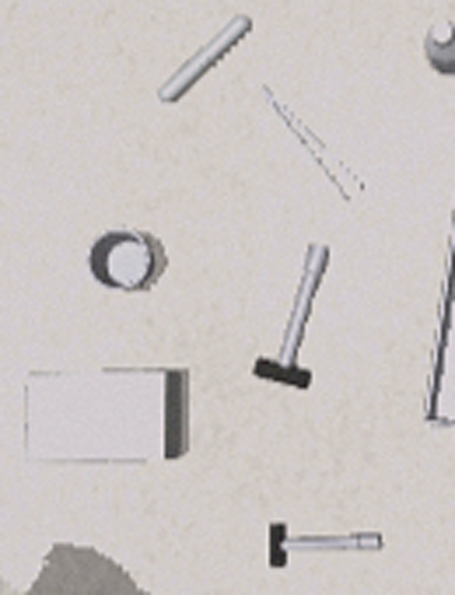

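View pics/crop_can.png

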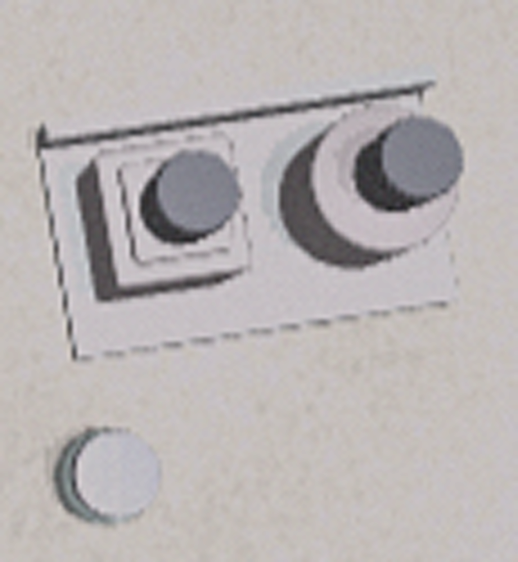

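```bash
python3 - <<'E'
from h import *
import pickle
T=pickle.load(open('top0.pkl','rb'));S=pickle.load(open('scene0.pkl','rb'))
for nm,c in(('T',T),('S',S)):
    W=pts(c)
    def sel(x0,x1,y0,y1,z0,z1):
        m=(W[...,0]>x0)&(W[...,0]<x1)&(W[...,1]>y0)&(W[...,1]<y1)&(W[...,2]>z0)&(W[...,2]<z1); return W[m]
    def rep(n,p):
        if len(p)<3: print(nm,n,len(p));return
        r=cv2.minAreaRect(p[:,:2].astype(np.float32)); print(nm,n,len(p),'mean',p.mean(0).round(1),'rect',np.round(r[0],1),np.round(r[1],1),round(r[2],1),'z',np.percentile(p[:,2],[5,50,95]).round(1))
    tb=sel(250,350,0,200,-20,20);print(nm,'table z',np.median(tb[:,2]),tb[:,2].std())
    rep('cup',sel(470,560,355,430,26,45))
    rep('ham',sel(400,530,215,290,7,30))
    rep('head',sel(395,450,215,300,9,30))
    rep('forc',sel(520,640,200,300,4,20))
    rep('tray',sel(330,580,-90,150,28,45))
    rep('capR',sel(500,630,-420,-300,157,170))
    rep('capS',sel(500,630,-290,-180,157,170))
    rep('smallham',sel(310,370,190,290,6,30))
    if nm=='S':
        for (u,v) in((421,251),(362,238),(360,281)): print(W[v,u])
E
```

```text
T table z 1.2409833165941833 2.9433786710324004
T cup 92 mean [515.2 394.1  34.4] rect [514.1 389.1] [49.2 49.8] 1.7 z [26.9 35.2 40. ]
T ham 248 mean [459.1 250.7  14.4] rect [468.2 257.4] [ 63.8 117.7] 89.5 z [ 8.2 14.4 19.4]
T head 112 mean [426.6 260.   15. ] rect [432.3 258.5] [43.5 38.2] 73.7 z [10.9 14.7 19.3]
T forc 206 mean [580.2 248.5   7.2] rect [579.9 249.2] [119.8  98.8] 0.8 z [ 4.1  5.7 14.2]
T tray 459 mean [466.2  32.2  37.7] rect [461.2  30.5] [200.2 200.4] 81.1 z [30.8 38.3 42.3]
T capR 276 mean [ 572.2 -363.7  162.5] rect [ 572.  -364.5] [47.  44.9] 86.3 z [158.3 162.7 166.3]
T capS 274 mean [ 555.8 -235.3  162.4] rect [ 556.4 -235.6] [46.3 46.4] 9.6 z [158.7 162.6 166.2]
T smallham 23 mean [349.6 246.1   7. ] rect [341.7 245.8] [87.8 59. ] 86.0 z [6.1 6.8 8.3]
S table z -0.2650434441996756 2.2871983316010684
S cup 169 mean [516.6 389.7  32. ] rect [517.  389.4] [48.9 52.3] 76.8 z [26.5 32.5 36.9]
S ham 221 mean [465.  249.9  12.8] rect [474.9 253.8] [ 43.5 114.4] 81.7 z [ 8.6 13.  16.6]
S head 94 mean [429.9 260.8  13.4] rect [428.7 262.8] [34.6 36.1] 22.4 z [10.  13.4 17. ]
S forc 182 mean [593.  234.6   8. ] rect [584.6 238.8] [123.7  62.6] 29.5 z [ 4.4  7.7 14.6]
S tray 804 mean [473.3  25.7  34.4] rect [462.9  30.1] [201.  207.5] 80.7 z [28.7 34.8 39.1]
S capR 246 mean [ 578.3 -363.3  161.2] rect [ 576.2 -364. ] [46.7 48.8] 86.2 z [157.8 161.2 163.7]
S capS 234 mean [ 560.5 -235.7  161. ] rect [ 559.1 -236.4] [48. 45.] 17.8 z [158.2 161.1 163.3]
S smallham 0
[497.7269569  395.19151391   1.80416709]
[471.97380329 251.70586499  11.60888542]
[609.42652611 240.22944673   1.04449429]
```

```bash
python3 - <<'E'
from h import *
import pickle
T=pickle.load(open('top0.pkl','rb'));S=pickle.load(open('scene0.pkl','rb'))
for n,u,v,h in(('headc',185.9,246.3,14),('headL',177.9,244.3,10),('headR',193.9,248.6,10),('butt',195.9,210.6,10),('fj',180.7,165.1,6),('ft1',204.4,196.6,6),('ft2',208.7,193.4,6)):
    p=ray(T,u,v,h);print(n,p.round(1))
a=cv2.resize(S['frame'][215:305,325:440],None,fx=6,fy=6,interpolation=cv2.INTER_CUBIC)
save('crop_sc.png',np.clip(a.astype(float)*1.4,0,255).astype(np.uint8))
E
```

```text
headc [420.  259.3  14. ]
headL [426.3 282.9  10. ]
headR [413.1 237.2  10. ]
butt [522.1 231.5  10. ]
fj [657.8 276.8   6. ]
ft1 [563.  207.5   6. ]
ft2 [572.1 195.    6. ]
```

View pics/crop_sc.png

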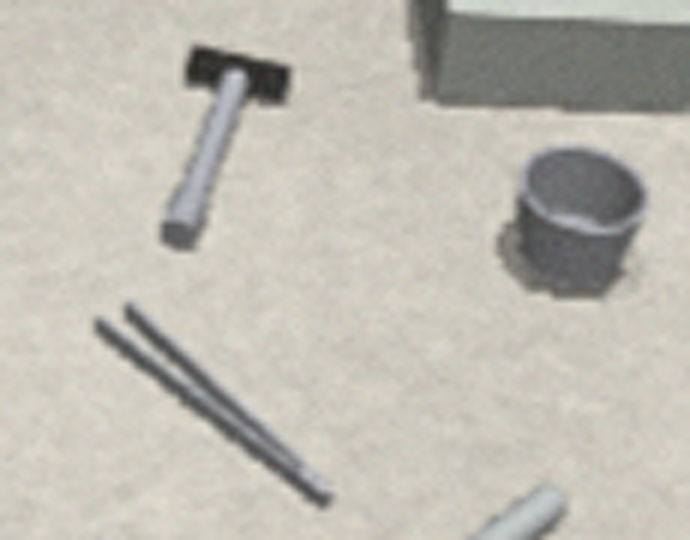

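```bash
python3 - <<'E'
from h import *
import pickle
S=pickle.load(open('scene0.pkl','rb'))
for n,u,v,h in(('headL',373.3,229.5,8),('headR',356.3,225.8,8),('headjoin',364.2,226.7,16),('butt',355.2,251.5,12),('fj',378.7,296.5,6),('ft1',341.2,268.2,6),('ft2',346.5,265.5,6)):
    p=ray(S,u,v,h);print(n,p.round(1))
print(telemetry.sense()['eef_pos'])
from scipy.spatial.transform import Rotation as R
q=telemetry.sense()['ee_rot']; print(R.from_quat(q[[1,2,3,0]]).as_matrix().round(3))
E
```

```text
headL [432.6 283.3   8. ]
headR [421.2 240.3   8. ]
headjoin [432.7 259.1  16. ]
butt [523.1 232.3  12. ]
fj [657.4 278.1   6. ]
ft1 [576.6 197.6   6. ]
ft2 [566.7 210.3   6. ]
[190.5900537  488.92907277 210.51012496]
[[ 0.363 -0.001 -0.932]
 [ 0.932 -0.001  0.363]
 [-0.001 -1.     0.   ]]
```

```bash
cat >> h.py <<'E'
from scipy.spatial.transform import Rotation as Ro
def go(x,y,z,yaw=None):
    s=telemetry.sense(); q=s['ee_rot']; M=Ro.from_quat(q[[1,2,3,0]]).as_matrix()
    cy=np.degrees(np.arctan2(M[1,0],M[0,0]))
    d=M.T@(np.array([x,y,z])-s['eef_pos'])/10
    tw=0
    if yaw is not None:
        D=(yaw-cy+90)%180-90
        Mt=Ro.from_rotvec([0,0,np.radians(D)]).as_matrix()@np.array([[np.cos(np.radians(cy)),0,-np.sin(np.radians(cy))],[np.sin(np.radians(cy)),0,np.cos(np.radians(cy))],[0,-1,0]])
        tw=Ro.from_matrix(M.T@Mt).as_rotvec()
    print('t%.2f'%s['time_s'],'pos',s['eef_pos'].round(1),'yaw %.1f'%cy,'grip %.3f'%s['grip_width'],'F',s['force'].round(1),'q6 %.2f'%s['joints'][5])
    print('delta cm',d.round(2),'twist',np.round(tw,3),'| down',M[:,1].round(3))
E
python3 -c "
from h import *
go(515.8,389.5,110,68.7)"
```

```text
t0.10 pos [190.6 488.9 210.5] yaw 68.7 grip 1.004 F [-0.4 -0.6  1.4] q6 -0.22
delta cm [  2.56  10.04 -33.91] twist [-0.    -0.    -0.001] | down [-0.001 -0.001 -1.   ]
```

```bash
python3 -m handwheel '[{"delta_pos":[0.3,1,-3.4],"twist":[0,0,0],"jaw":1},{"delta_pos":[0.6,2,-7],"twist":[0,0,0],"jaw":1},{"delta_pos":[0.9,3,-11],"twist":[0,0,0],"jaw":1},{"delta_pos":[1.2,4,-15],"twist":[0,0,0],"jaw":1},{"delta_pos":[1.5,5.5,-18.8],"twist":[0,0,0],"jaw":1},{"delta_pos":[1.8,6.5,-22.6],"twist":[0,0,0],"jaw":1},{"delta_pos":[2.1,7.7,-26.4],"twist":[0,0,0],"jaw":1},{"delta_pos":[2.4,9,-30],"twist":[0,0,0],"jaw":1},{"delta_pos":[2.56,10,-33.9],"twist":[0,0,0],"jaw":1},{"delta_pos":[2.56,10,-33.9],"twist":[0,0,0],"jaw":1}]' 30; python3 -c "
from h import *
go(515.8,389.5,5,68.7)"
```

```text
time_s: 0.93
eef_pos: [520.3, 386.0, 107.4]
ee_rot: [-0.585, 0.585, 0.396, -0.399]
force: [-0.5, -0.0, 0.4]
grip_width: 1.001
t0.93 pos [520.3 386.  107.4] yaw 68.4 grip 1.001 F [-0.5 -0.   0.4] q6 -0.74
delta cm [ 0.2  10.24  0.54] twist [-0.001 -0.005 -0.003] | down [-0.002 -0.003 -1.   ]
```

```bash
python3 -m handwheel '[{"delta_pos":[0,2.5,0],"twist":[0,0,0],"jaw":1},{"delta_pos":[0,5,0],"twist":[0,0,0],"jaw":1},{"delta_pos":[0,8,0],"twist":[0,0,0],"jaw":1},{"delta_pos":[0,10.5,0],"twist":[0,0,0],"jaw":1},{"delta_pos":[0,10.5,0],"twist":[0,0,0],"jaw":1},{"delta_pos":[0,10.5,0],"twist":[0,0,0],"jaw":0.8},{"delta_pos":[0,10.5,0],"twist":[0,0,0],"jaw":0.4},{"delta_pos":[0,10.5,0],"twist":[0,0,0],"jaw":0.4},{"delta_pos":[0,10.5,0],"twist":[0,0,0],"jaw":0.4},{"delta_pos":[0,10.5,0],"twist":[0,0,0],"jaw":0.4}]' 30; python3 -c "
from h import *
go(515.8,389.5,5,68.7)
c=cap('scene');save('s1.png',c['frame'][190:320,300:480].repeat(4,0).repeat(4,1))"
```

```text
time_s: 1.77
eef_pos: [516.9, 390.4, 8.7]
ee_rot: [-0.584, 0.584, 0.4, -0.398]
force: [-2.2, -1.1, 5.8]
grip_width: 0.57
t1.77 pos [516.9 390.4   8.7] yaw 68.7 grip 0.570 F [-2.2 -1.1  5.8] q6 -0.73
delta cm [-0.13  0.37  0.07] twist [0.002 0.    0.003] | down [ 0.003  0.002 -1.   ]
```

View pics/s1.png

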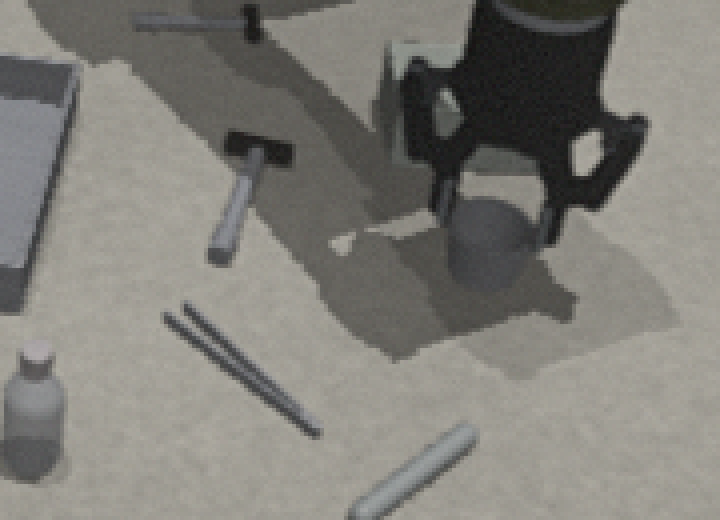

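The cup is gripped: in the crop it sits between the pads at about (490,240), at an opening of roughly 48 mm. Next I lift it and carry it to the tray.

```bash
python3 -m handwheel '[{"delta_pos":[0,-1.5,0],"twist":[0,0,0],"jaw":0.4},{"delta_pos":[0,-4,0],"twist":[0,0,0],"jaw":0.4},{"delta_pos":[-1,-7,0],"twist":[0,0,0],"jaw":0.4},{"delta_pos":[-4,-9,-0.3],"twist":[0,0,0],"jaw":0.4},{"delta_pos":[-8,-9,-0.7],"twist":[0,0,0],"jaw":0.4},{"delta_pos":[-12,-9,-1],"twist":[0,0,0],"jaw":0.4},{"delta_pos":[-16,-9,-1.4],"twist":[0,-0.05,0],"jaw":0.4},{"delta_pos":[-20,-9,-1.8],"twist":[0,-0.1,0],"jaw":0.4},{"delta_pos":[-24,-9,-2.1],"twist":[0,-0.15,0],"jaw":0.4},{"delta_pos":[-27.5,-9,-2.4],"twist":[0,-0.215,0],"jaw":0.4}]' 40; python3 -c "
from h import *
go(401.4,-0.9,70,81)"
```

```text
time_s: 2.65
eef_pos: [437.8, 123.1, 97.3]
ee_rot: [-0.536, 0.538, 0.461, -0.459]
force: [0.3, -0.4, -0.4]
grip_width: 0.562
t2.65 pos [437.8 123.1  97.3] yaw 81.2 grip 0.562 F [ 0.3 -0.4 -0.4] q6 -1.40
delta cm [-12.82   2.72   1.69] twist [0.002 0.003 0.   ] | down [ 0.002 -0.    -1.   ]
```

```bash
python3 -m handwheel '[{"delta_pos":[-4,0,0.5],"twist":[0,0,0],"jaw":0.4},{"delta_pos":[-8,0,1],"twist":[0,0,0],"jaw":0.4},{"delta_pos":[-11,0.5,1.5],"twist":[0,0,0],"jaw":0.4},{"delta_pos":[-12.8,2,1.7],"twist":[0,0,0],"jaw":0.4},{"delta_pos":[-12.8,4,1.7],"twist":[0,0,0],"jaw":0.4},{"delta_pos":[-12.8,6,1.7],"twist":[0,0,0],"jaw":0.4},{"delta_pos":[-12.8,7,1.7],"twist":[0,0,0],"jaw":0.4},{"delta_pos":[-12.8,7.5,1.7],"twist":[0,0,0],"jaw":0.4},{"delta_pos":[-12.8,7.5,1.7],"twist":[0,0,0],"jaw":0.4},{"delta_pos":[-12.8,7.5,1.7],"twist":[0,0,0],"jaw":0.4}]'; python3 -c "
from h import *
go(401.4,-0.9,13.2,81)
c=cap('scene');save('s2.png',c['frame'][130:300,180:380].repeat(4,0).repeat(4,1)[:600])"
```

```text
time_s: 3.48
eef_pos: [402.2, 1.0, 21.9]
ee_rot: [-0.537, 0.538, 0.46, -0.459]
force: [-0.8, 0.1, -0.8]
grip_width: 0.564
t3.48 pos [402.2   1.   21.9] yaw 81.0 grip 0.564 F [-0.8  0.1 -0.8] q6 -1.71
delta cm [-0.2   0.87  0.05] twist [ 0.002  0.    -0.   ] | down [ 0.002 -0.    -1.   ]
```

View pics/s2.png

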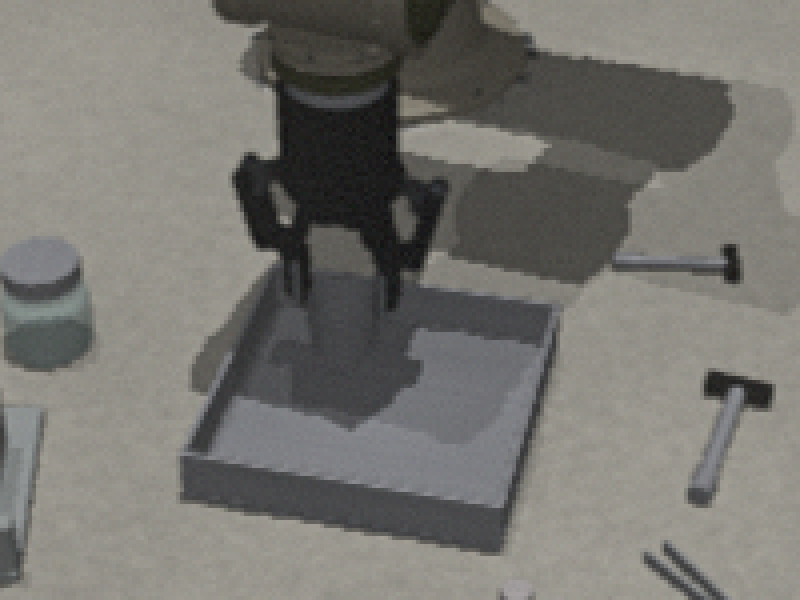

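```bash
python3 -m handwheel '[{"delta_pos":[0,0.3,0],"twist":[0,0,0],"jaw":0.4},{"delta_pos":[0,0.5,0],"twist":[0,0,0],"jaw":0.4},{"delta_pos":[0,0.7,0],"twist":[0,0,0],"jaw":0.4},{"delta_pos":[0,0.8,0],"twist":[0,0,0],"jaw":0.4},{"delta_pos":[0,0.9,0],"twist":[0,0,0],"jaw":0.4},{"delta_pos":[0,0.9,0],"twist":[0,0,0],"jaw":0.4},{"delta_pos":[0,0.9,0],"twist":[0,0,0],"jaw":0.4},{"delta_pos":[0,0.9,0],"twist":[0,0,0],"jaw":0.4},{"delta_pos":[0,0.9,0],"twist":[0,0,0],"jaw":0.4},{"delta_pos":[0,0.9,0],"twist":[0,0,0],"jaw":0.4}]'; python3 -c "
from h import *
go(401.4,-0.9,13.2,81)"
```

```text
time_s: 4.37
eef_pos: [401.6, 1.1, 12.7]
ee_rot: [-0.538, 0.538, 0.459, -0.459]
force: [-5.1, 0.6, 14.1]
grip_width: 0.568
t4.37 pos [401.6   1.1  12.7] yaw 81.0 grip 0.568 F [-5.1  0.6 14.1] q6 -1.71
delta cm [-0.2  -0.05 -0.02] twist [-0.  0. -0.] | down [-0. -0. -1.]
```

```bash
python3 -m handwheel '[{"delta_pos":[0,0,0],"twist":[0,0,0],"jaw":0.72},{"delta_pos":[0,0,0],"twist":[0,0,0],"jaw":0.72},{"delta_pos":[0,0,0],"twist":[0,0,0],"jaw":0.72},{"delta_pos":[0,-1,0],"twist":[0,0,0],"jaw":0.72},{"delta_pos":[0,-3,0],"twist":[0,0,0],"jaw":0.72},{"delta_pos":[0,-6,0],"twist":[0,0,0],"jaw":0.72},{"delta_pos":[0,-9,0],"twist":[0,0,0],"jaw":0.72},{"delta_pos":[4,-9,-1],"twist":[0,0,0],"jaw":0.72},{"delta_pos":[8,-9,-2],"twist":[0,0,0],"jaw":0.72},{"delta_pos":[12,-9,-2.5],"twist":[0,0,0],"jaw":0.72}]'; python3 -c "
from h import *
go(466,248,80,74.3)
c=cap('scene');save('s3.png',c['frame'][130:300,180:380].repeat(4,0).repeat(4,1)[:600])"
```

```text
time_s: 5.2
eef_pos: [446.2, 116.9, 102.6]
ee_rot: [-0.538, 0.539, 0.459, -0.458]
force: [1.1, -0.4, 0.1]
grip_width: 0.72
t5.20 pos [446.2 116.9 102.6] yaw 80.9 grip 0.720 F [ 1.1 -0.4  0.1] q6 -1.41
delta cm [13.26  2.27  0.13] twist [0.002 0.115 0.   ] | down [ 0.002 -0.    -1.   ]
```

View pics/s3.png

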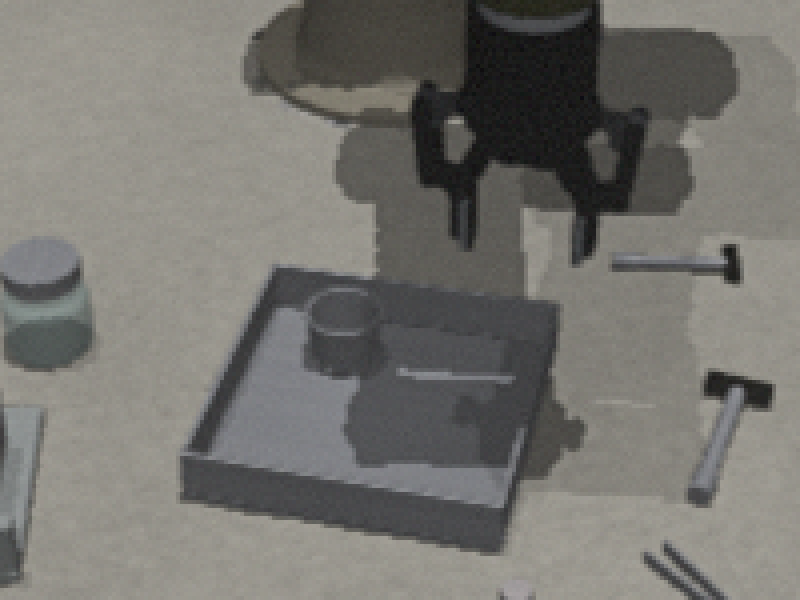

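The cup stands upright in the tray, at (343,330) in the crop. Next is the hammer.

```bash
python3 -m handwheel '[{"delta_pos":[4,0,0],"twist":[0,0.05,0],"jaw":0.5},{"delta_pos":[8,0.5,0],"twist":[0,0.1,0],"jaw":0.5},{"delta_pos":[11.5,1.5,0.1],"twist":[0,0.115,0],"jaw":0.5},{"delta_pos":[13.2,3,0.15],"twist":[0,0.115,0],"jaw":0.5},{"delta_pos":[13.2,5,0.15],"twist":[0,0.115,0],"jaw":0.5},{"delta_pos":[13.2,7,0.15],"twist":[0,0.115,0],"jaw":0.5},{"delta_pos":[13.2,8.5,0.15],"twist":[0,0.115,0],"jaw":0.5},{"delta_pos":[13.2,9,0.15],"twist":[0,0.115,0],"jaw":0.5},{"delta_pos":[13.2,9,0.15],"twist":[0,0.115,0],"jaw":0.5},{"delta_pos":[13.2,9,0.15],"twist":[0,0.115,0],"jaw":0.5}]'; python3 -c "
from h import *
go(466,248,3,74.3)
c=cap('scene');save('s4.png',c['frame'][190:300,290:440].repeat(5,0).repeat(5,1))"
```

```text
time_s: 6.08
eef_pos: [464.4, 246.3, 12.5]
ee_rot: [-0.563, 0.563, 0.428, -0.427]
force: [0.3, 0.7, 0.3]
grip_width: 0.5
t6.08 pos [464.4 246.3  12.5] yaw 74.4 grip 0.500 F [0.3 0.7 0.3] q6 -1.03
delta cm [ 0.2   0.95 -0.11] twist [0.    0.002 0.   ] | down [ 0.  0. -1.]
```

View pics/s4.png

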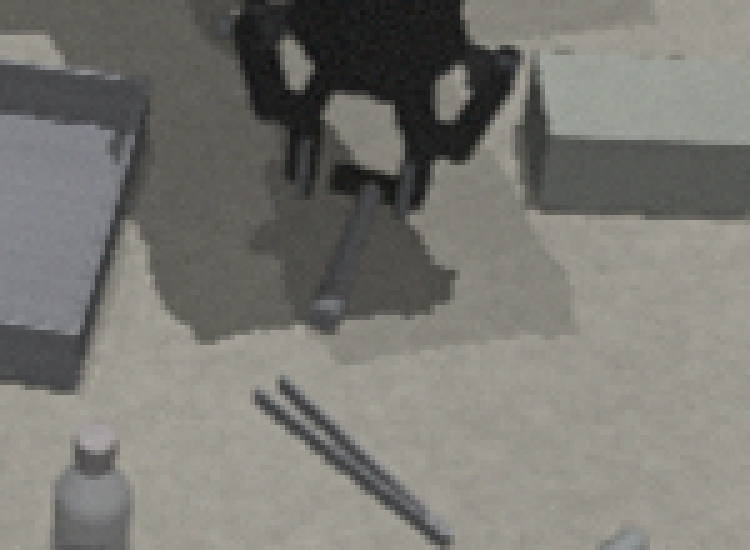

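```bash
python3 -m handwheel '[{"delta_pos":[0.1,0.5,0],"twist":[0,0,0],"jaw":0.4},{"delta_pos":[0.1,0.9,0],"twist":[0,0,0],"jaw":0.3},{"delta_pos":[0.1,0.9,0],"twist":[0,0,0],"jaw":0.2},{"delta_pos":[0.1,0.9,0],"twist":[0,0,0],"jaw":0.05},{"delta_pos":[0.1,0.9,0],"twist":[0,0,0],"jaw":0.05},{"delta_pos":[0.1,0.9,0],"twist":[0,0,0],"jaw":0.05},{"delta_pos":[0.1,0.9,0],"twist":[0,0,0],"jaw":0.05},{"delta_pos":[0.1,0.9,0],"twist":[0,0,0],"jaw":0.05},{"delta_pos":[0.1,0.9,0],"twist":[0,0,0],"jaw":0.05},{"delta_pos":[0.1,0.9,0],"twist":[0,0,0],"jaw":0.05}]' 50; python3 -c "
from h import *
go(470.6,84.3,80,81)
c=cap('scene');save('s5.png',c['frame'][190:300,290:440].repeat(5,0).repeat(5,1))"
```

```text
time_s: 6.97
eef_pos: [464.4, 247.3, 3.0]
ee_rot: [-0.563, 0.563, 0.428, -0.428]
force: [-0.9, 0.1, 0.5]
grip_width: 0.047
t6.97 pos [464.4 247.3   3. ] yaw 74.4 grip 0.047 F [-0.9  0.1  0.5] q6 -1.03
delta cm [-15.54  -7.7   -4.97] twist [ 0.    -0.115  0.   ] | down [ 0.  0. -1.]
```

View pics/s5.png

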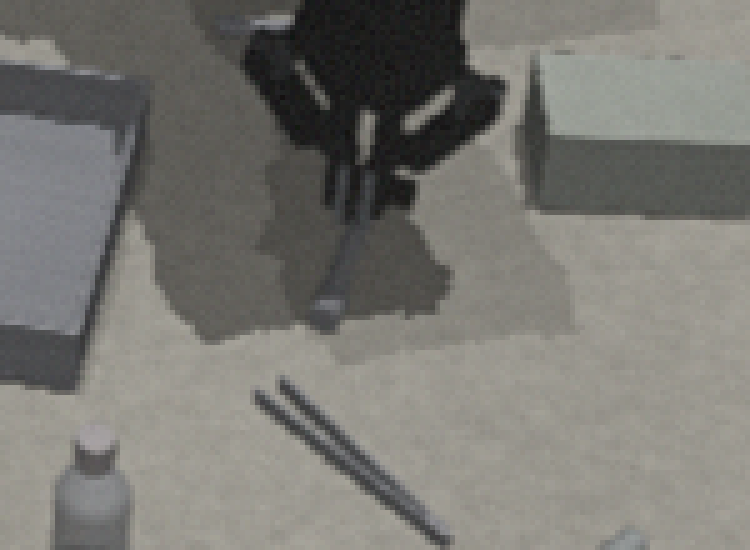

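```bash
python3 -c "
from h import *
c=cap('scene')
for z in (3,10,20): u,v=proj(c,[464.4,247.3,z]);print(z,(u-290)*5,(v-190)*5)
a=cv2.resize(c['frame'][205:265,330:400],None,fx=8,fy=8,interpolation=cv2.INTER_CUBIC);save('s5b.png',np.clip(a*1.8,0,255).astype(np.uint8))
c=cap('top')
u,v=proj(c,[464.4,247.3,3]);print(u,v)
a=cv2.resize(c['frame'][190:270,150:240],None,fx=7,fy=7,interpolation=cv2.INTER_CUBIC);save('t5b.png',np.clip(a*1.8,0,255).astype(np.uint8))
"
```

```text
3 348.57845812871176 242.21238160835085
10 349.9999051148103 231.92439902902734
20 352.0483749160249 217.0982241274845
190.8217548369243 230.88614458905832
```

View pics/s5b.png

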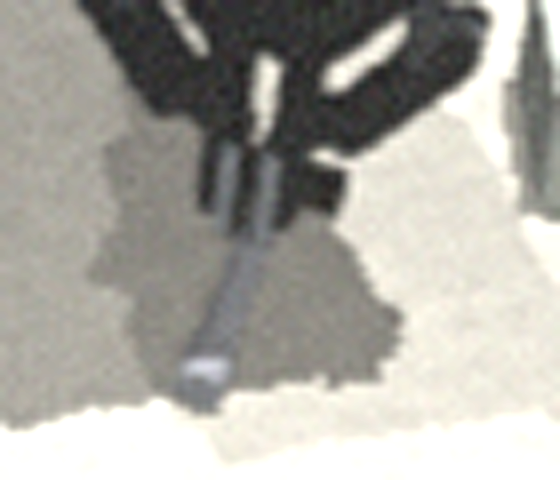

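View pics/t5b.png

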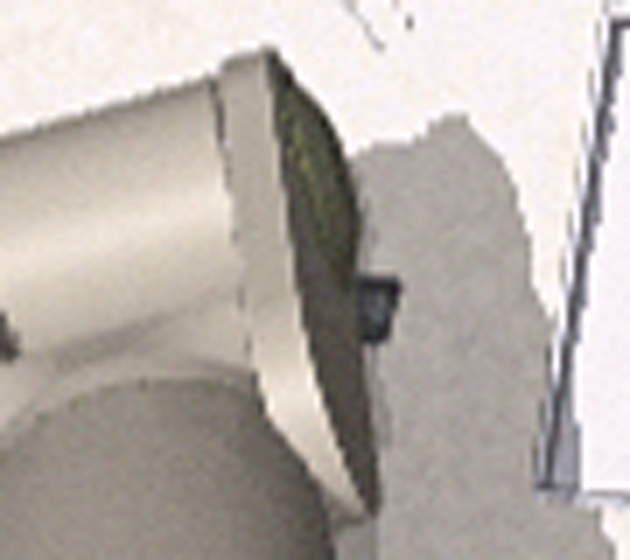

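```bash
python3 -m handwheel '[{"delta_pos":[0,0,0],"twist":[0,0,0],"jaw":0},{"delta_pos":[0,0,0],"twist":[0,0,0],"jaw":0},{"delta_pos":[0,0,0],"twist":[0,0,0],"jaw":0},{"delta_pos":[0,0,0],"twist":[0,0,0],"jaw":0},{"delta_pos":[0,-1,0],"twist":[0,0,0],"jaw":0},{"delta_pos":[0,-2,0],"twist":[0,0,0],"jaw":0},{"delta_pos":[0,-3,0],"twist":[0,0,0],"jaw":0},{"delta_pos":[0,-3,0],"twist":[0,0,0],"jaw":0},{"delta_pos":[0,-3,0],"twist":[0,0,0],"jaw":0},{"delta_pos":[0,-3,0],"twist":[0,0,0],"jaw":0}]' 50; python3 -c "
from h import *
go(470.6,84.3,80,81)
c=cap('scene')
a=cv2.resize(c['frame'][195:265,320:400],None,fx=8,fy=8,interpolation=cv2.INTER_CUBIC);save('s6.png',np.clip(a*1.8,0,255).astype(np.uint8))"
```

```text
time_s: 7.95
eef_pos: [464.3, 247.3, 33.0]
ee_rot: [0.563, -0.563, -0.428, 0.428]
force: [-0.5, -0.4, 0.2]
grip_width: 0.004
t7.95 pos [464.3 247.3  33. ] yaw 74.4 grip 0.004 F [-0.5 -0.4  0.2] q6 -1.03
delta cm [-15.53  -4.7   -4.98] twist [ 0.    -0.115  0.   ] | down [ 0.  0. -1.]
```

View pics/s6.png

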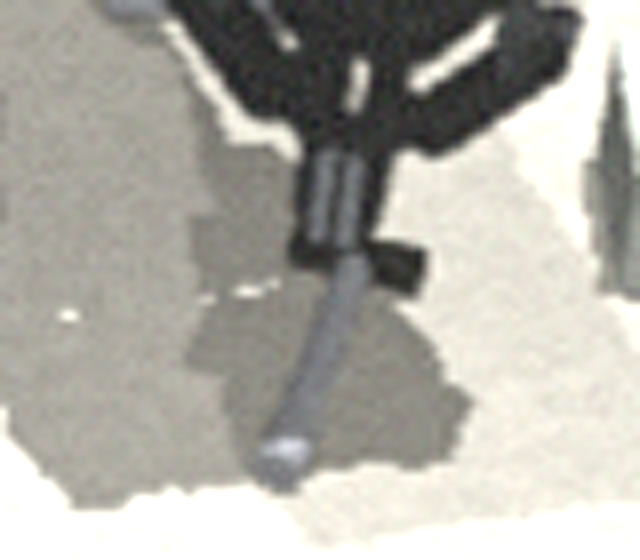

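```bash
python3 -c "
from h import *
c=cap('scene')
for z in (33,40,45,50): print(z,proj(c,[464.3,247.3,z]))
W=pts(c)
for v in range(212,232,2): print(v,W[v,358:368:2].round(0).tolist())
"
```

```text
33 (np.float64(360.9463632949359), np.float64(229.49261494019117))
40 (np.float64(361.23958070601714), np.float64(227.37024447961662))
45 (np.float64(361.45033681414475), np.float64(225.84474660203077))
50 (np.float64(361.66219861329154), np.float64(224.31124549588804))
212 [[472.0, 233.0, 95.0], [479.0, 237.0, 100.0], [477.0, 242.0, 99.0], [477.0, 247.0, 99.0], [477.0, 252.0, 99.0]]
214 [[469.0, 234.0, 86.0], [474.0, 239.0, 90.0], [472.0, 244.0, 89.0], [473.0, 248.0, 90.0], [483.0, 251.0, 98.0]]
216 [[468.0, 235.0, 79.0], [475.0, 239.0, 85.0], [477.0, 243.0, 87.0], [477.0, 248.0, 87.0], [472.0, 254.0, 84.0]]
218 [[466.0, 236.0, 71.0], [474.0, 240.0, 77.0], [476.0, 244.0, 80.0], [472.0, 250.0, 77.0], [475.0, 254.0, 79.0]]
220 [[468.0, 237.0, 66.0], [474.0, 240.0, 72.0], [478.0, 245.0, 75.0], [475.0, 250.0, 73.0], [474.0, 255.0, 72.0]]
222 [[468.0, 237.0, 60.0], [478.0, 241.0, 68.0], [476.0, 246.0, 68.0], [475.0, 251.0, 67.0], [475.0, 255.0, 67.0]]
224 [[424.0, 244.0, 17.0], [475.0, 242.0, 60.0], [477.0, 246.0, 62.0], [479.0, 251.0, 64.0], [474.0, 256.0, 60.0]]
226 [[429.0, 244.0, 14.0], [427.0, 249.0, 13.0], [423.0, 255.0, 10.0], [429.0, 259.0, 15.0], [427.0, 264.0, 14.0]]
228 [[427.0, 245.0, 6.0], [429.0, 250.0, 8.0], [433.0, 254.0, 12.0], [434.0, 259.0, 13.0], [432.0, 264.0, 12.0]]
230 [[426.0, 246.0, -2.0], [428.0, 250.0, -0.0], [443.0, 253.0, 13.0], [443.0, 258.0, 13.0], [434.0, 265.0, 6.0]]
```

```bash
python3 -c "
from h import *
c=cap('scene')
o=-c['R'].T@c['t']
def atx(u,v,x):
    d=c['R'].T@np.array([(u-c['cx'])/c['fx'],(v-c['cy'])/c['fy'],1]); return (o+d*(x-o[0])/d[0]).round(1)
print('closed now TCP33',atx(362.5,225.3,475))
print('s5 TCP3',atx(362,233.9,475))
print('s4 open .5 TCP12.5',atx(350,228.5,472),atx(371,232,478))
print('s1 open .57 TCP 8.7',atx(300+442/4,190+228/4,520),atx(300+548/4,190+247/4,530))
print('s2 ',atx(180+302/4,130+308/4,415),atx(180+393/4,130+310/4,415))
W=pts(c); 
m=(abs(W[...,0]-470)<15)&(abs(W[...,1]-247)<20)&(W[...,2]>25); print(np.sort(W[m][:,2])[:20])
c=cap('top');W=pts(c)
m=(abs(W[...,0]-470)<15)&(abs(W[...,1]-247)<20)&(W[...,2]>25); print(np.sort(W[m][:,2])[:20])
"
```

```text
closed now TCP33 [475.  248.1  55.9]
s5 TCP3 [475.  249.8  27.9]
s4 open .5 TCP12.5 [472.  219.1  41. ] [478.  270.6  38.2]
s1 open .57 TCP 8.7 [520.  361.4  33.5] [530.  422.   31.9]
s2  [415.  -24.   49.6] [415.   35.6  51.6]
[55.27290853 56.33783457 56.71913182 57.08409323 57.14552953 57.21877905
 58.55652418 58.59915774 58.77334836 58.90785049 58.93038741 59.48650954
 59.53559211 59.75968157 59.8693224  60.63364107 61.52043126 61.54824699
 62.25388003 62.30155968]
[340.79876419 342.96511817 343.05901831 343.75951243 343.82565554
 344.68687021 345.08139605 345.15455034 345.29022255 345.43489327
 345.76206943 345.92750182 346.05740484 346.10317821 346.15992932
 346.18806817 346.23922716 346.2710749  346.37717194 346.40218872]
```

Measured against the images, the real fingertips sit about 23–27 mm above the reported TCP, so the jaws closed above the handle. The cup was held only at its rim, but it was placed well. I'll open, go lower and check force and picture on the way.

```bash
python3 -m handwheel '[{"delta_pos":[0,0,0],"twist":[0,0,0],"jaw":0.5},{"delta_pos":[0.1,0,0],"twist":[0,0,0],"jaw":0.5},{"delta_pos":[0.1,0,0],"twist":[0,0,0],"jaw":0.5},{"delta_pos":[0.1,1,0],"twist":[0,0,0],"jaw":0.5},{"delta_pos":[0.1,2,0],"twist":[0,0,0],"jaw":0.5},{"delta_pos":[0.1,3,0],"twist":[0,0,0],"jaw":0.5},{"delta_pos":[0.1,4,0],"twist":[0,0,0],"jaw":0.5},{"delta_pos":[0.1,4.3,0],"twist":[0,0,0],"jaw":0.5},{"delta_pos":[0.1,4.3,0],"twist":[0,0,0],"jaw":0.5},{"delta_pos":[0.1,4.3,0],"twist":[0,0,0],"jaw":0.5}]' 50; python3 -c "
from h import *
go(466,248,-20,74.3)
c=cap('scene')
a=cv2.resize(c['frame'][195:265,320:400],None,fx=8,fy=8,interpolation=cv2.INTER_CUBIC);save('s7.png',np.clip(a*1.8,0,255).astype(np.uint8))"
```

```text
time_s: 8.98
eef_pos: [464.7, 248.3, -10.2]
ee_rot: [0.563, -0.563, -0.428, 0.428]
force: [0.2, 0.5, -0.1]
grip_width: 0.5
t8.98 pos [464.7 248.3 -10.2] yaw 74.4 grip 0.500 F [ 0.2  0.5 -0.1] q6 -1.03
delta cm [ 0.01  0.98 -0.14] twist [-0.     0.002 -0.   ] | down [-0. -0. -1.]
```

View pics/s7.png

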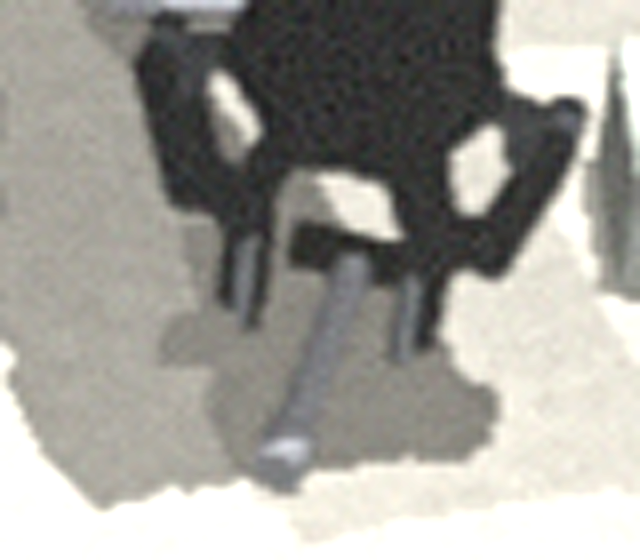

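```bash
python3 -m handwheel '[{"delta_pos":[0,0.5,0],"twist":[0,0,0],"jaw":0.5},{"delta_pos":[0,0.9,0],"twist":[0,0,0],"jaw":0.5},{"delta_pos":[0,0.9,0],"twist":[0,0,0],"jaw":0.5},{"delta_pos":[0,0.9,0],"twist":[0,0,0],"jaw":0.3},{"delta_pos":[0,0.9,0],"twist":[0,0,0],"jaw":0.1},{"delta_pos":[0,0.9,0],"twist":[0,0,0],"jaw":0},{"delta_pos":[0,0.9,0],"twist":[0,0,0],"jaw":0},{"delta_pos":[0,0.9,0],"twist":[0,0,0],"jaw":0},{"delta_pos":[0,0.9,0],"twist":[0,0,0],"jaw":0},{"delta_pos":[0,0.9,0],"twist":[0,0,0],"jaw":0}]' 50; python3 -c "
from h import *
go(470.6,84.3,70,81)"
```

```text
time_s: 9.87
eef_pos: [464.9, 248.4, -18.7]
ee_rot: [-0.563, 0.563, 0.428, -0.427]
force: [-1.3, 0.1, 4.5]
grip_width: 0.118
t9.87 pos [464.9 248.4 -18.7] yaw 74.4 grip 0.118 F [-1.3  0.1  4.5] q6 -1.03
delta cm [-15.65  -8.88  -4.96] twist [ 0.001 -0.115  0.   ] | down [ 0.001  0.    -1.   ]
```

```bash
python3 -m handwheel '[{"delta_pos":[0,-2,0],"twist":[0,0,0],"jaw":0},{"delta_pos":[0,-5,0],"twist":[0,0,0],"jaw":0},{"delta_pos":[-1,-8,-0.5],"twist":[0,0,0],"jaw":0},{"delta_pos":[-4,-8.9,-1.5],"twist":[0,-0.05,0],"jaw":0},{"delta_pos":[-8,-8.9,-2.5],"twist":[0,-0.1,0],"jaw":0},{"delta_pos":[-12,-8.9,-3.8],"twist":[0,-0.115,0],"jaw":0},{"delta_pos":[-15.6,-8.9,-5],"twist":[0,-0.115,0],"jaw":0},{"delta_pos":[-15.6,-8.9,-5],"twist":[0,-0.115,0],"jaw":0},{"delta_pos":[-15.6,-8.9,-5],"twist":[0,-0.115,0],"jaw":0},{"delta_pos":[-15.6,-8.9,-5],"twist":[0,-0.115,0],"jaw":0}]' 50; python3 -c "
from h import *
go(470.6,84.3,-14,81)
c=cap('scene')
a=cv2.resize(c['frame'][150:270,220:380],None,fx=5,fy=5,interpolation=cv2.INTER_CUBIC);save('s8.png',np.clip(a*1.5,0,255).astype(np.uint8))"
```

```text
time_s: 10.7
eef_pos: [470.8, 84.9, 69.8]
ee_rot: [0.538, -0.538, -0.459, 0.459]
force: [0.2, -0.3, -0.9]
grip_width: 0.117
t10.70 pos [470.8  84.9  69.8] yaw 81.0 grip 0.117 F [ 0.2 -0.3 -0.9] q6 -1.48
delta cm [-0.06  8.38  0.  ] twist [-0. -0.  0.] | down [-0.  0. -1.]
```

View pics/s8.png

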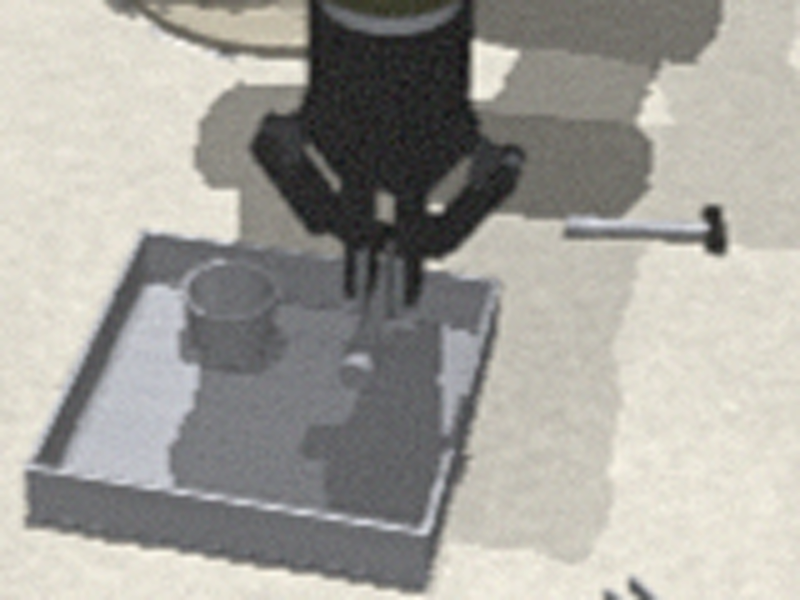

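```bash
python3 -m handwheel '[{"delta_pos":[0,2,0],"twist":[0,0,0],"jaw":0},{"delta_pos":[0,4,0],"twist":[0,0,0],"jaw":0},{"delta_pos":[0,6,0],"twist":[0,0,0],"jaw":0},{"delta_pos":[0,7.2,0],"twist":[0,0,0],"jaw":0},{"delta_pos":[0,7.6,0],"twist":[0,0,0],"jaw":0},{"delta_pos":[0,7.9,0],"twist":[0,0,0],"jaw":0},{"delta_pos":[0,8.2,0],"twist":[0,0,0],"jaw":0},{"delta_pos":[0,8.4,0],"twist":[0,0,0],"jaw":0},{"delta_pos":[0,8.4,0],"twist":[0,0,0],"jaw":0},{"delta_pos":[0,8.4,0],"twist":[0,0,0],"jaw":0}]'; python3 -c "
from h import *
go(470.6,84.3,-14.5,81)"
```

```text
time_s: 11.58
eef_pos: [471.2, 84.6, -13.6]
ee_rot: [-0.537, 0.538, 0.46, -0.459]
force: [-0.2, 0.3, -0.4]
grip_width: 0.113
t11.58 pos [471.2  84.6 -13.6] yaw 81.0 grip 0.113 F [-0.2  0.3 -0.4] q6 -1.48
delta cm [-0.04  0.09  0.05] twist [0.001 0.    0.   ] | down [ 0.001 -0.    -1.   ]
```

```bash
python3 -m handwheel '[{"delta_pos":[0,0.1,0],"twist":[0,0,0],"jaw":0},{"delta_pos":[0,0.15,0],"twist":[0,0,0],"jaw":0},{"delta_pos":[0,0.15,0],"twist":[0,0,0],"jaw":0},{"delta_pos":[0,0.15,0],"twist":[0,0,0],"jaw":0.15},{"delta_pos":[0,0.15,0],"twist":[0,0,0],"jaw":0.25},{"delta_pos":[0,0.15,0],"twist":[0,0,0],"jaw":0.3},{"delta_pos":[0,-1,0],"twist":[0,0,0],"jaw":0.3},{"delta_pos":[0,-3,0],"twist":[0,0,0],"jaw":0.3},{"delta_pos":[0,-6,0],"twist":[0,0,0],"jaw":0.3},{"delta_pos":[0,-9,0],"twist":[0,0,0],"jaw":0.3}]'; python3 -c "
from h import *
go(613,240,60,130)
c=cap('scene')
a=cv2.resize(c['frame'][150:310,220:420],None,fx=4,fy=3.75,interpolation=cv2.INTER_CUBIC);save('s9.png',np.clip(a*1.5,0,255).astype(np.uint8))"
```

```text
time_s: 12.42
eef_pos: [470.3, 84.6, 76.7]
ee_rot: [0.538, -0.537, -0.459, 0.46]
force: [0.3, -0.4, 0.6]
grip_width: 0.302
t12.42 pos [470.3  84.6  76.7] yaw 81.0 grip 0.302 F [ 0.3 -0.4  0.6] q6 -1.48
delta cm [ 17.58   1.64 -11.67] twist [-0.002 -0.855  0.001] | down [-0.002  0.    -1.   ]
```

View pics/s9.png

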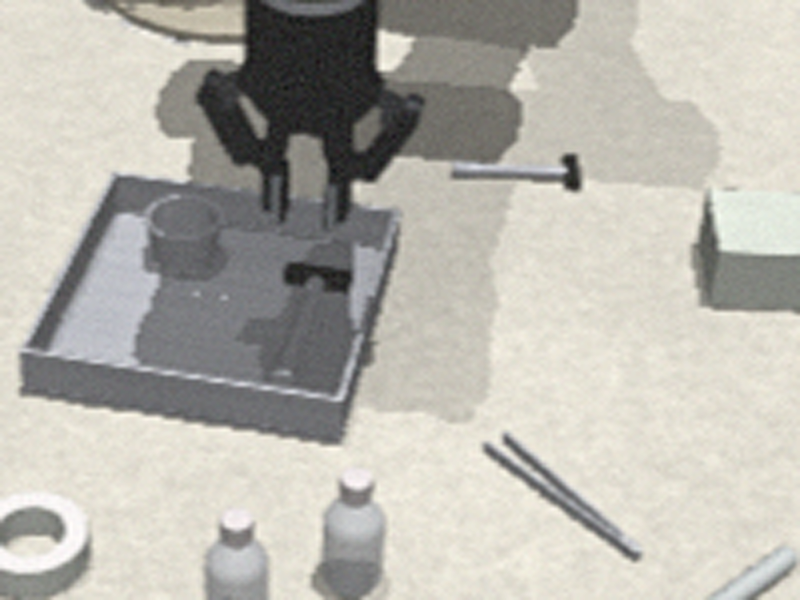

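The hammer lies in the tray, head at (318,276) and butt at (283,370) in the crop. Next are the forceps.

```bash
python3 -m handwheel '[{"delta_pos":[2,0,-1.3],"twist":[0,-0.1,0],"jaw":0.4},{"delta_pos":[5,0,-3.3],"twist":[0,-0.2,0],"jaw":0.4},{"delta_pos":[8,0.3,-5.3],"twist":[0,-0.32,0],"jaw":0.4},{"delta_pos":[11,0.6,-7.3],"twist":[0,-0.44,0],"jaw":0.4},{"delta_pos":[14,1,-9.3],"twist":[0,-0.56,0],"jaw":0.4},{"delta_pos":[17,1.6,-11.3],"twist":[0,-0.68,0],"jaw":0.4},{"delta_pos":[17.6,2.6,-11.7],"twist":[0,-0.8,0],"jaw":0.4},{"delta_pos":[17.6,4.6,-11.7],"twist":[0,-0.86,0],"jaw":0.4},{"delta_pos":[17.6,6,-11.7],"twist":[0,-0.86,0],"jaw":0.4},{"delta_pos":[17.6,6.7,-11.7],"twist":[0,-0.86,0],"jaw":0.4}]'; python3 -c "
from h import *
go(613.3,240,-20,130.4)
c=cap('scene')
a=cv2.resize(c['frame'][220:310,310:430],None,fx=6,fy=6,interpolation=cv2.INTER_CUBIC);save('s10.png',np.clip(a*1.5,0,255).astype(np.uint8))"
```

```text
time_s: 13.3
eef_pos: [612.8, 240.1, 6.3]
ee_rot: [0.298, -0.296, -0.641, 0.642]
force: [-0.1, 0.3, -0.7]
grip_width: 0.4
t13.30 pos [612.8 240.1   6.3] yaw 130.3 grip 0.400 F [-0.1  0.3 -0.7] q6 -2.08
delta cm [-0.04  2.63 -0.04] twist [-0.003 -0.002  0.002] | down [-0.003 -0.001 -1.   ]
```

View pics/s10.png

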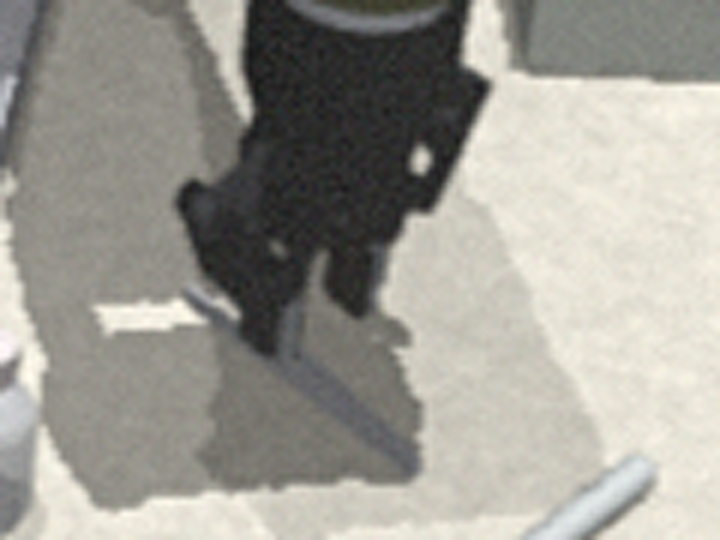

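```bash
python3 -m handwheel '[{"delta_pos":[0,1,0],"twist":[0,0,0],"jaw":0.4},{"delta_pos":[0,2,0],"twist":[0,0,0],"jaw":0.4},{"delta_pos":[0,2.7,0],"twist":[0,0,0],"jaw":0.4},{"delta_pos":[0,2.7,0],"twist":[0,0,0],"jaw":0.4},{"delta_pos":[0,2.7,0],"twist":[0,0,0],"jaw":0.3},{"delta_pos":[0,2.7,0],"twist":[0,0,0],"jaw":0.2},{"delta_pos":[0,2.7,0],"twist":[0,0,0],"jaw":0.1},{"delta_pos":[0,2.7,0],"twist":[0,0,0],"jaw":0},{"delta_pos":[0,2.7,0],"twist":[0,0,0],"jaw":0},{"delta_pos":[0,2.7,0],"twist":[0,0,0],"jaw":0}]' 50; python3 -c "
from h import *
go(490.9,20.4,70,81)
c=cap('scene')
a=cv2.resize(c['frame'][220:310,310:430],None,fx=6,fy=6,interpolation=cv2.INTER_CUBIC);save('s11.png',np.clip(a*1.5,0,255).astype(np.uint8))"
```

```text
time_s: 14.18
eef_pos: [614.4, 240.3, -17.2]
ee_rot: [-0.297, 0.298, 0.642, -0.641]
force: [-0.1, -0.1, 6.2]
grip_width: 0.108
t14.18 pos [614.4 240.3 -17.2] yaw 130.3 grip 0.108 F [-0.1 -0.1  6.2] q6 -2.08
delta cm [-8.79 -8.74 23.63] twist [ 0.001  0.86  -0.   ] | down [ 0.001  0.    -1.   ]
```

View pics/s11.png

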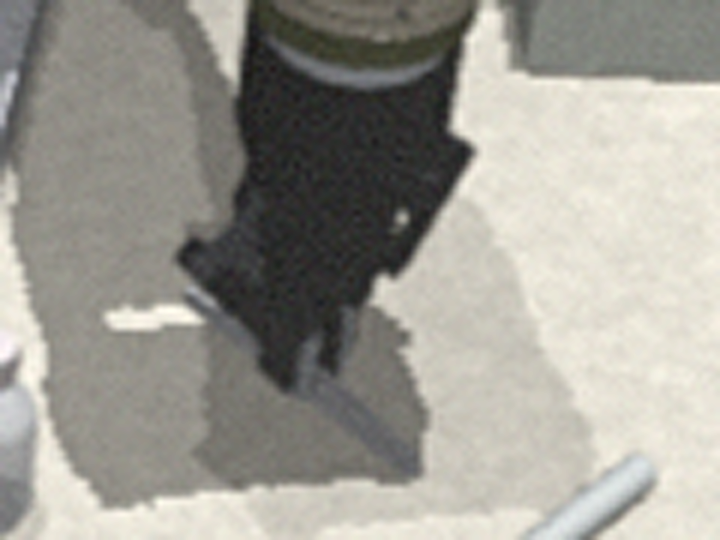

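```bash
python3 -m handwheel '[{"delta_pos":[0,-2,0],"twist":[0,0,0],"jaw":0},{"delta_pos":[0,-5,0],"twist":[0,0,0],"jaw":0},{"delta_pos":[0,-8.5,1],"twist":[0,0.1,0],"jaw":0},{"delta_pos":[-1.5,-9.5,4.5],"twist":[0,0.22,0],"jaw":0},{"delta_pos":[-3,-9.5,8],"twist":[0,0.34,0],"jaw":0},{"delta_pos":[-4.5,-9.5,12],"twist":[0,0.46,0],"jaw":0},{"delta_pos":[-6,-9.5,16],"twist":[0,0.58,0],"jaw":0},{"delta_pos":[-7.5,-9.5,20],"twist":[0,0.7,0],"jaw":0},{"delta_pos":[-8.7,-9.5,23.6],"twist":[0,0.82,0],"jaw":0},{"delta_pos":[-8.7,-9.5,23.6],"twist":[0,0.86,0],"jaw":0}]' 50; python3 -c "
from h import *
go(490.9,20.4,-15,81)
c=cap('scene')
a=cv2.resize(c['frame'][150:270,220:380],None,fx=5,fy=5,interpolation=cv2.INTER_CUBIC);save('s12.png',np.clip(a*1.5,0,255).astype(np.uint8))"
```

```text
time_s: 15.07
eef_pos: [487.2, 16.9, 76.7]
ee_rot: [0.54, -0.54, -0.456, 0.457]
force: [-0.1, 0.4, -0.0]
grip_width: 0.113
t15.07 pos [487.2  16.9  76.7] yaw 80.4 grip 0.113 F [-0.1  0.4 -0. ] q6 -1.61
delta cm [ 0.42  9.17 -0.33] twist [-0.002 -0.011 -0.001] | down [-0.003 -0.001 -1.   ]
```

View pics/s12.png

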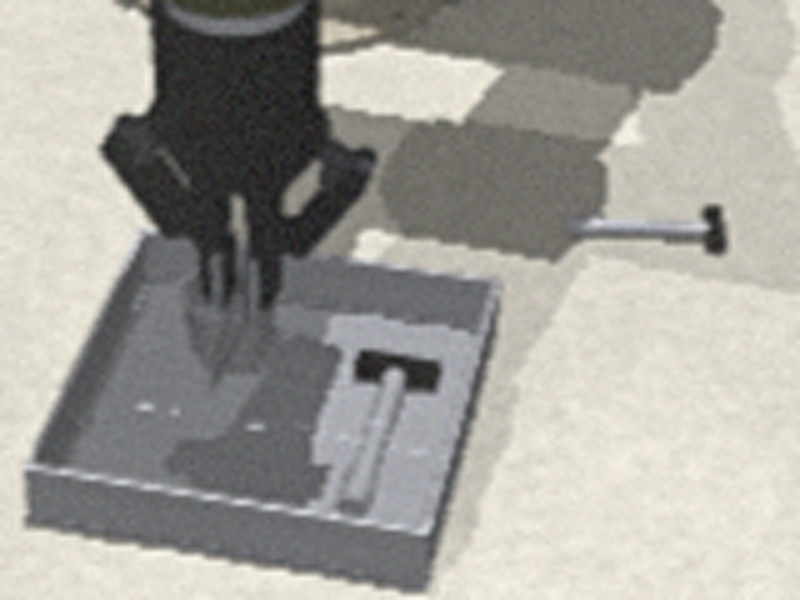

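```bash
python3 -m handwheel '[{"delta_pos":[0,2,0],"twist":[0,0,0],"jaw":0},{"delta_pos":[0,4,0],"twist":[0,0,0],"jaw":0},{"delta_pos":[0,6,0],"twist":[0,0,0],"jaw":0},{"delta_pos":[0,7.6,0],"twist":[0,0,0],"jaw":0},{"delta_pos":[0,8.2,0],"twist":[0,0,0],"jaw":0},{"delta_pos":[0,8.5,0],"twist":[0,0,0],"jaw":0},{"delta_pos":[0,8.8,0],"twist":[0,0,0],"jaw":0},{"delta_pos":[0,8.9,0],"twist":[0,0,0],"jaw":0},{"delta_pos":[0,8.9,0],"twist":[0,0,0],"jaw":0},{"delta_pos":[0,8.9,0],"twist":[0,0,0],"jaw":0}]'; python3 -c "
from h import *
go(490.9,20.4,-15,81)"
```

```text
time_s: 15.95
eef_pos: [490.7, 21.2, -11.4]
ee_rot: [-0.537, 0.538, 0.46, -0.459]
force: [-0.6, 0.4, -0.3]
grip_width: 0.112
t15.95 pos [490.7  21.2 -11.4] yaw 81.0 grip 0.112 F [-0.6  0.4 -0.3] q6 -1.61
delta cm [-0.07  0.36 -0.04] twist [ 0.001  0.001 -0.   ] | down [ 0.001 -0.    -1.   ]
```

```bash
python3 -m handwheel '[{"delta_pos":[0,0.1,0],"twist":[0,0,0],"jaw":0},{"delta_pos":[0,0.2,0],"twist":[0,0,0],"jaw":0},{"delta_pos":[0,0.25,0],"twist":[0,0,0],"jaw":0},{"delta_pos":[0,0.3,0],"twist":[0,0,0],"jaw":0},{"delta_pos":[0,0.3,0],"twist":[0,0,0],"jaw":0},{"delta_pos":[0,0.3,0],"twist":[0,0,0],"jaw":0},{"delta_pos":[0,0.3,0],"twist":[0,0,0],"jaw":0},{"delta_pos":[0,0.3,0],"twist":[0,0,0],"jaw":0},{"delta_pos":[0,0.3,0],"twist":[0,0,0],"jaw":0},{"delta_pos":[0,0.3,0],"twist":[0,0,0],"jaw":0}]'; python3 -c "
from h import *
go(490.9,20.4,-15,81)"
```

```text
time_s: 16.78
eef_pos: [490.6, 21.1, -13.4]
ee_rot: [-0.537, 0.538, 0.46, -0.459]
force: [-6.8, 0.7, 19.6]
grip_width: 0.111
t16.78 pos [490.6  21.1 -13.4] yaw 81.0 grip 0.111 F [-6.8  0.7 19.6] q6 -1.61
delta cm [-0.07  0.16 -0.04] twist [ 0.001  0.001 -0.   ] | down [ 0.001 -0.    -1.   ]
```

```bash
python3 -m handwheel '[{"delta_pos":[0,-0.15,0],"twist":[0,0,0],"jaw":0.05},{"delta_pos":[0,-0.15,0],"twist":[0,0,0],"jaw":0.2},{"delta_pos":[0,-0.15,0],"twist":[0,0,0],"jaw":0.28},{"delta_pos":[0,-0.15,0],"twist":[0,0,0],"jaw":0.28},{"delta_pos":[0,-1,0],"twist":[0,0,0],"jaw":0.28},{"delta_pos":[0,-3,0],"twist":[0,0,0],"jaw":0.28},{"delta_pos":[0,-7,0],"twist":[0,0,0],"jaw":0.4},{"delta_pos":[0,-11,0],"twist":[0,0,0],"jaw":0.6},{"delta_pos":[0,-15,0],"twist":[0,0,0],"jaw":0.8},{"delta_pos":[-1,-19,0],"twist":[0,0,0],"jaw":0.8}]'; python3 -c "
from h import *
go(574.3,-364.2,180,81)
c=cap('scene')
a=cv2.resize(c['frame'][150:270,220:380],None,fx=5,fy=5,interpolation=cv2.INTER_CUBIC);save('s13.png',np.clip(a*1.5,0,255).astype(np.uint8))"
```

```text
time_s: 17.62
eef_pos: [488.2, 12.3, 177.6]
ee_rot: [-0.537, 0.537, 0.46, -0.459]
force: [0.8, -1.4, -0.2]
grip_width: 0.795
t17.62 pos [488.2  12.3 177.6] yaw 81.1 grip 0.795 F [ 0.8 -1.4 -0.2] q6 -1.63
delta cm [-35.86  -0.25 -14.34] twist [0.    0.002 0.   ] | down [ 0.  0. -1.]
```

View pics/s13.png

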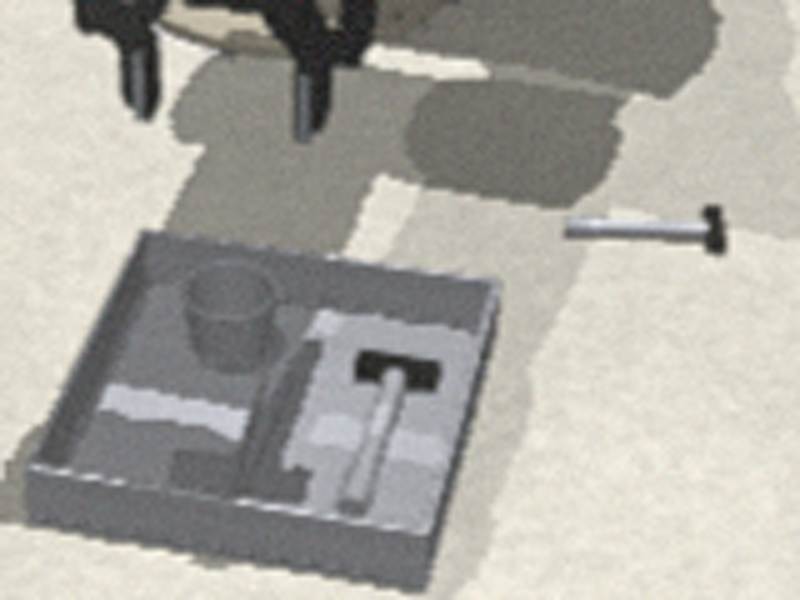

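All three instruments lie in the tray: cup at (230,310), forceps at (285,400), hammer at (390,420) in the crop. Now the cap of the round canister.

```bash
python3 -m handwheel '[{"delta_pos":[-3.5,0,-1.4],"twist":[0,0.12,0],"jaw":1},{"delta_pos":[-7,0,-2.8],"twist":[0,0.24,0],"jaw":1},{"delta_pos":[-10.5,0,-4.2],"twist":[0,0.36,0],"jaw":1},{"delta_pos":[-14,0,-5.6],"twist":[0,0.48,0],"jaw":1},{"delta_pos":[-17.5,0,-7],"twist":[0,0.6,0],"jaw":1},{"delta_pos":[-21,0,-8.4],"twist":[0,0.72,0],"jaw":1},{"delta_pos":[-24.5,0,-9.8],"twist":[0,0.84,0],"jaw":1},{"delta_pos":[-28,0,-11.2],"twist":[0,0.96,0],"jaw":1},{"delta_pos":[-31.5,0,-12.6],"twist":[0,1.08,0],"jaw":1},{"delta_pos":[-35,0,-14],"twist":[0,1.2,0],"jaw":1}]'; python3 -c "
from h import *
go(574.3,-364.2,180,-10)"
```

```text
time_s: 18.5
eef_pos: [572.2, -358.0, 175.1]
ee_rot: [0.703, -0.703, -0.073, 0.073]
force: [0.2, 0.1, 0.6]
grip_width: 1.001
t18.50 pos [ 572.2 -358.   175.1] yaw 11.9 grip 1.001 F [0.2 0.1 0.6] q6 -0.94
delta cm [ 0.08 -0.49 -0.65] twist [-0.     0.382 -0.   ] | down [-0.  0. -1.]
```

```bash
python3 -m handwheel '[{"delta_pos":[0.05,0,-0.5],"twist":[0,0.1,0],"jaw":1},{"delta_pos":[0.05,0,-0.5],"twist":[0,0.2,0],"jaw":1},{"delta_pos":[0.05,0,-0.5],"twist":[0,0.3,0],"jaw":1},{"delta_pos":[0.05,0,-0.5],"twist":[0,0.38,0],"jaw":1},{"delta_pos":[0.05,0,-0.5],"twist":[0,0.38,0],"jaw":1},{"delta_pos":[0.05,0,-0.5],"twist":[0,0.38,0],"jaw":1},{"delta_pos":[0.05,0,-0.5],"twist":[0,0.38,0],"jaw":1},{"delta_pos":[0.05,0,-0.5],"twist":[0,0.38,0],"jaw":1},{"delta_pos":[0.05,0,-0.5],"twist":[0,0.38,0],"jaw":1},{"delta_pos":[0.05,0,-0.5],"twist":[0,0.38,0],"jaw":1}]'; python3 -c "
from h import *
go(574.3,-364.2,120,-10)
c=cap('scene')
a=cv2.resize(c['frame'][120:280,50:220],None,fx=4,fy=3.7,interpolation=cv2.INTER_CUBIC);save('s14.png',np.clip(a*1.5,0,255).astype(np.uint8))
c=cap('top')
a=cv2.resize(c['frame'][120:280,300:460],None,fx=4,fy=3.7,interpolation=cv2.INTER_CUBIC);save('t14.png',np.clip(a*1.5,0,255).astype(np.uint8))"
```

```text
time_s: 19.33
eef_pos: [573.9, -361.0, 175.0]
ee_rot: [-0.705, 0.705, -0.058, 0.058]
force: [1.0, 0.7, 0.4]
grip_width: 1.0
t19.33 pos [ 573.9 -361.   175. ] yaw -9.5 grip 1.000 F [1.  0.7 0.4] q6 -0.57
delta cm [ 0.1   5.5  -0.31] twist [0.    0.009 0.   ] | down [ 0. -0. -1.]
```

View pics/s14.png

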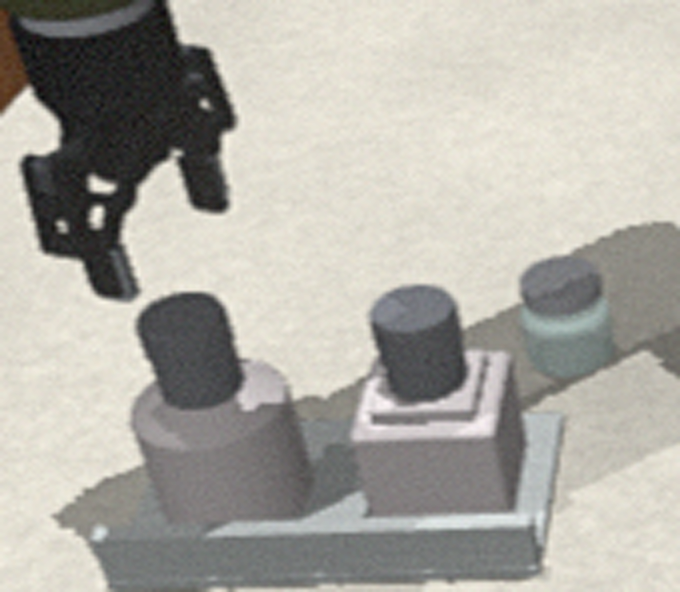

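View pics/t14.png

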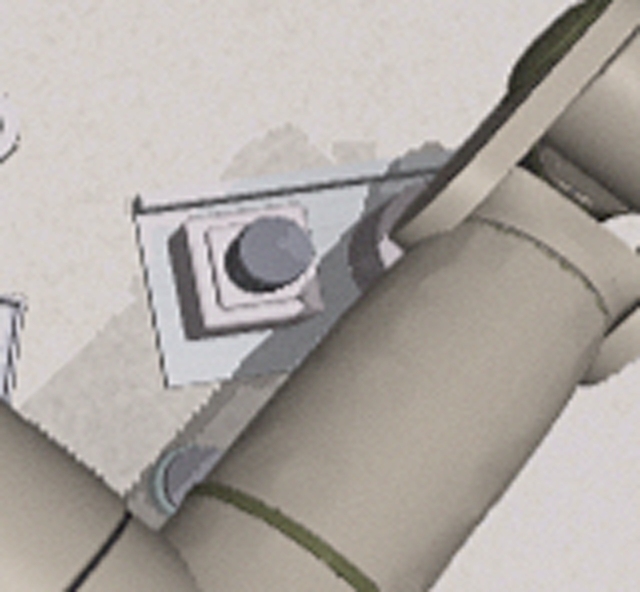

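```bash
python3 -c "
from h import *
c=cap('scene')
for z in (195,200,205,210): print(z,[round(a,1) for p in ([618,-368,z],[530,-354,z]) for a in proj(c,p)])
W=pts(c)
m=(abs(W[...,0]-574)<70)&(abs(W[...,1]+362)<40)&(W[...,2]>170)
f=(W[...,0]>600)&m; g=(W[...,0]<545)&m
print(np.percentile(W[f][:,2],[1,5]),np.percentile(W[g][:,2],[1,5]))
b=f&(W[...,2]<235);print(W[b].mean(0)); b=g&(W[...,2]<235);print(W[b].mean(0))
"
```

```text
195 [np.float64(82.1), np.float64(204.5), np.float64(103.8), np.float64(181.1)]
200 [np.float64(81.5), np.float64(202.6), np.float64(103.3), np.float64(179.3)]
205 [np.float64(80.9), np.float64(200.8), np.float64(102.8), np.float64(177.5)]
210 [np.float64(80.3), np.float64(198.9), np.float64(102.2), np.float64(175.7)]
[218.88594635 243.13792308] [211.5007665  220.50630257]
[ 626.7018802  -364.30075484  223.61155674]
[ 531.65702464 -351.54468116  221.700537  ]
```

```bash
python3 -m handwheel '[{"delta_pos":[0,1.5,-0.3],"twist":[0,0,0],"jaw":1},{"delta_pos":[0,3,-0.3],"twist":[0,0,0],"jaw":1},{"delta_pos":[0,4,-0.3],"twist":[0,0,0],"jaw":1},{"delta_pos":[0,5,-0.3],"twist":[0,0,0],"jaw":1},{"delta_pos":[0,5.8,-0.3],"twist":[0,0,0],"jaw":1},{"delta_pos":[0,6.5,-0.3],"twist":[0,0,0],"jaw":1},{"delta_pos":[0,6.8,-0.3],"twist":[0,0,0],"jaw":1},{"delta_pos":[0,6.8,-0.3],"twist":[0,0,0],"jaw":1},{"delta_pos":[0,6.8,-0.3],"twist":[0,0,0],"jaw":1},{"delta_pos":[0,6.8,-0.3],"twist":[0,0,0],"jaw":1}]'; python3 -c "
from h import *
go(574,-364.2,107,-10)
c=cap('scene')
a=cv2.resize(c['frame'][120:280,50:220],None,fx=4,fy=3.7,interpolation=cv2.INTER_CUBIC);save('s15.png',np.clip(a*1.8,0,255).astype(np.uint8))"
```

```text
time_s: 20.32
eef_pos: [573.6, -364.2, 107.7]
ee_rot: [-0.704, 0.705, -0.058, 0.059]
force: [-0.3, -1.0, -0.1]
grip_width: 0.998
t20.32 pos [ 573.6 -364.2  107.7] yaw -9.5 grip 0.998 F [-0.3 -1.  -0.1] q6 -0.57
delta cm [0.04 0.07 0.01] twist [0.001 0.009 0.001] | down [ 0.001 -0.001 -1.   ]
```

View pics/s15.png

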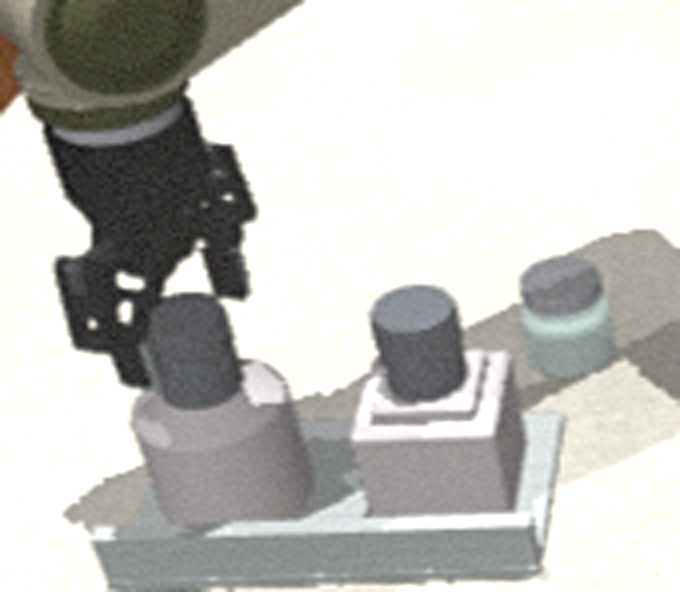

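```bash
python3 -m handwheel '[{"delta_pos":[0,0,0],"twist":[0,0,0],"jaw":0.8},{"delta_pos":[0,0,0],"twist":[0,0,0],"jaw":0.6},{"delta_pos":[0,0,0],"twist":[0,0,0],"jaw":0.4},{"delta_pos":[0,0,0],"twist":[0,0,0],"jaw":0.4},{"delta_pos":[0,0,0],"twist":[0,0,0],"jaw":0.4},{"delta_pos":[0,0,0],"twist":[0,0,0],"jaw":0.4},{"delta_pos":[0,0,0],"twist":[0,0,0],"jaw":0.4},{"delta_pos":[0,0,0],"twist":[0,0,0],"jaw":0.4},{"delta_pos":[0,0,0],"twist":[0,0,0],"jaw":0.4},{"delta_pos":[0,0,0],"twist":[0,0,0],"jaw":0.4}]' 60; python3 -c "
from h import *
go(574,-364.2,107,-10);s=telemetry.sense();print(s['wrist_torque'],s['joints'])
c=cap('scene')
a=cv2.resize(c['frame'][120:280,50:220],None,fx=4,fy=3.7,interpolation=cv2.INTER_CUBIC);save('s16.png',np.clip(a*1.8,0,255).astype(np.uint8))"
```

```text
time_s: 21.2
eef_pos: [574.2, -364.2, 107.7]
ee_rot: [-0.704, 0.705, -0.058, 0.059]
force: [4.8, -1.1, 2.9]
grip_width: 0.548
t21.20 pos [ 574.2 -364.2  107.7] yaw -9.5 grip 0.548 F [ 4.8 -1.1  2.9] q6 -0.57
delta cm [-0.02  0.07 -0.  ] twist [0.001 0.009 0.003] | down [ 0.002 -0.001 -1.   ]
[-0.12722469 -1.04421987 -0.03278674] [-7.37432991e-01  7.39930650e-01  1.09691031e+00  7.02957427e-04
  1.30208764e+00 -5.71794030e-01]
```

View pics/s16.png

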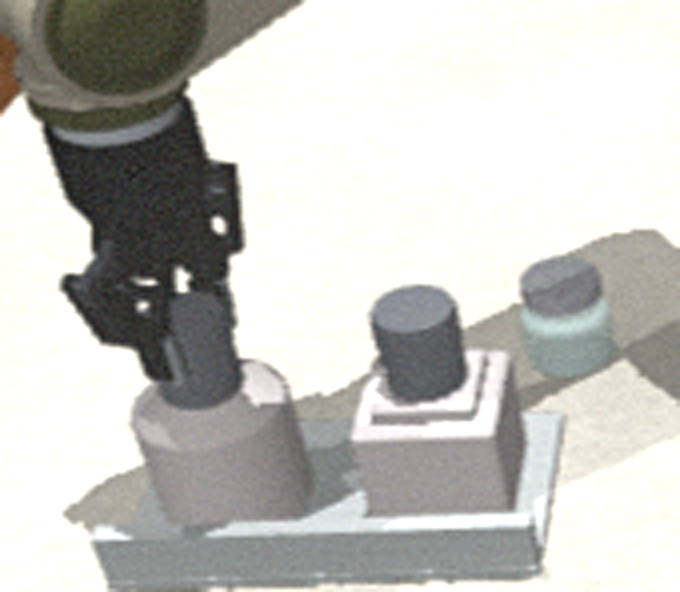

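The cap is gripped, pads either side at about (170,365) and (230,330) in the crop, at an opening of about 47 mm. I'll try anticlockwise first, a small turn.

```bash
python3 -m handwheel '[{"delta_pos":[0,0,0],"twist":[0,-0.05,0],"jaw":0.4},{"delta_pos":[0,0,0],"twist":[0,-0.1,0],"jaw":0.4},{"delta_pos":[0,0,0],"twist":[0,-0.15,0],"jaw":0.4},{"delta_pos":[0,0,0],"twist":[0,-0.2,0],"jaw":0.4},{"delta_pos":[0,0,0],"twist":[0,-0.2,0],"jaw":0.4},{"delta_pos":[0,0,0],"twist":[0,-0.2,0],"jaw":0.4},{"delta_pos":[0,0,0],"twist":[0,-0.2,0],"jaw":0.4},{"delta_pos":[0,0,0],"twist":[0,-0.2,0],"jaw":0.4},{"delta_pos":[0,0,0],"twist":[0,-0.2,0],"jaw":0.4},{"delta_pos":[0,0,0],"twist":[0,-0.2,0],"jaw":0.4}]' 60; python3 -c "
from h import *
go(574,-364.2,107,-10);s=telemetry.sense();print(s['wrist_torque'],s['joints'][5])"
```

```text
time_s: 22.08
eef_pos: [573.5, -364.8, 107.5]
ee_rot: [-0.706, 0.708, 0.012, -0.011]
force: [2.3, -4.7, 3.6]
grip_width: 0.553
t22.08 pos [ 573.5 -364.8  107.5] yaw 1.9 grip 0.553 F [ 2.3 -4.7  3.6] q6 -0.77
delta cm [0.05 0.05 0.06] twist [0.002 0.207 0.001] | down [ 0.001 -0.002 -1.   ]
[-0.70621955 -0.55498181 -0.19361655] -0.7703359807935278
```

Torque is only 0.19 N m after 11°, so there is no stop in this direction. I continue to about 73°.

```bash
python3 -m handwheel '[{"delta_pos":[0,0,0],"twist":[0,-0.12,0],"jaw":0.4},{"delta_pos":[0,0,0],"twist":[0,-0.24,0],"jaw":0.4},{"delta_pos":[0,0,0],"twist":[0,-0.36,0],"jaw":0.4},{"delta_pos":[0,0,0],"twist":[0,-0.48,0],"jaw":0.4},{"delta_pos":[0,0,0],"twist":[0,-0.6,0],"jaw":0.4},{"delta_pos":[0,0,0],"twist":[0,-0.72,0],"jaw":0.4},{"delta_pos":[0,0,0],"twist":[0,-0.84,0],"jaw":0.4},{"delta_pos":[0,0,0],"twist":[0,-0.96,0],"jaw":0.4},{"delta_pos":[0,0,0],"twist":[0,-1.08,0],"jaw":0.4},{"delta_pos":[0,0,0],"twist":[0,-1.08,0],"jaw":0.4}]' 60; python3 -c "
from h import *
go(574,-364.2,107,-10);s=telemetry.sense();print(s['wrist_torque'],s['joints'][5])"
```

```text
time_s: 22.92
eef_pos: [572.4, -364.9, 107.1]
ee_rot: [0.6, -0.6, -0.374, 0.375]
force: [-1.6, -4.7, 2.3]
grip_width: 0.546
t22.92 pos [ 572.4 -364.9  107.1] yaw 64.0 grip 0.546 F [-1.6 -4.7  2.3] q6 -1.86
delta cm [ 0.13  0.   -0.11] twist [ 0.     1.292 -0.002] | down [-0.002 -0.001 -1.   ]
[-0.73099627  0.23613762 -0.42376438] -1.8558496676517133
```

```bash
python3 -m handwheel '[{"delta_pos":[0,-0.1,0],"twist":[0,0,0],"jaw":0.4},{"delta_pos":[0,-0.2,0],"twist":[0,0,0],"jaw":0.4},{"delta_pos":[0,-0.3,0],"twist":[0,0,0],"jaw":0.4},{"delta_pos":[0,-0.4,0],"twist":[0,0,0],"jaw":0.4},{"delta_pos":[0,-0.4,0],"twist":[0,0,0],"jaw":0.4},{"delta_pos":[0,-0.4,0],"twist":[0,0,0],"jaw":0.4},{"delta_pos":[0,-0.4,0],"twist":[0,0,0],"jaw":0.4},{"delta_pos":[0,-0.4,0],"twist":[0,0,0],"jaw":0.4},{"delta_pos":[0,-0.4,0],"twist":[0,0,0],"jaw":0.4},{"delta_pos":[0,-0.4,0],"twist":[0,0,0],"jaw":0.4}]' 60; python3 -c "
from h import *
go(574,-364.2,107,-10);s=telemetry.sense();print(s['wrist_torque'],s['joints'][5])"
```

```text
time_s: 23.75
eef_pos: [572.2, -364.8, 107.3]
ee_rot: [0.602, -0.6, -0.372, 0.374]
force: [6.3, -10.2, -16.6]
grip_width: 0.549
t23.75 pos [ 572.2 -364.8  107.3] yaw 63.7 grip 0.549 F [  6.3 -10.2 -16.6] q6 -1.85
delta cm [ 0.13  0.03 -0.14] twist [-0.003  1.286 -0.003] | down [-0.004  0.001 -1.   ]
[-1.83605413 -1.00858657 -0.44775374] -1.8499123459533349
```

```bash
python3 -m handwheel '[{"delta_pos":[0,0.4,0],"twist":[0,0,0],"jaw":0.4},{"delta_pos":[0,0.4,0],"twist":[0,0,0],"jaw":0.4},{"delta_pos":[0,0.4,0],"twist":[0,0,0],"jaw":0.4},{"delta_pos":[0,0.4,0],"twist":[0,0,0],"jaw":0.4},{"delta_pos":[0,0.4,0],"twist":[0,-0.04,0],"jaw":0.4},{"delta_pos":[0,0.4,0],"twist":[0,-0.08,0],"jaw":0.4},{"delta_pos":[0,0.4,0],"twist":[0,-0.1,0],"jaw":0.4},{"delta_pos":[0,0.4,0],"twist":[0,-0.1,0],"jaw":0.4},{"delta_pos":[0,0.4,0],"twist":[0,-0.1,0],"jaw":0.4},{"delta_pos":[0,0.4,0],"twist":[0,-0.1,0],"jaw":0.4}]' 110; python3 -c "
from h import *
go(574,-364.2,107,-10);s=telemetry.sense();print(s['wrist_torque'],s['joints'][5])"
```

```text
time_s: 24.58
eef_pos: [572.3, -365.1, 107.2]
ee_rot: [0.583, -0.582, -0.401, 0.401]
force: [-3.9, -4.4, 4.8]
grip_width: 0.541
t24.58 pos [ 572.3 -365.1  107.2] yaw 69.1 grip 0.541 F [-3.9 -4.4  4.8] q6 -1.95
delta cm [ 0.14  0.02 -0.13] twist [-1.000e-03  1.381e+00 -1.000e-03] | down [-0.001 -0.    -1.   ]
[-0.61645839  0.55032328 -3.28173168] -1.9456658859062046
```

```bash
python3 -m handwheel '[{"delta_pos":[0,0,0],"twist":[0,0.03,0],"jaw":0.4},{"delta_pos":[0,0,0],"twist":[0,0.05,0],"jaw":0.4},{"delta_pos":[0,0,0],"twist":[0,0.05,0],"jaw":0.4},{"delta_pos":[0,-0.1,0],"twist":[0,0.05,0],"jaw":0.4},{"delta_pos":[0,-0.2,0],"twist":[0,0.05,0],"jaw":0.4},{"delta_pos":[0,-0.3,0],"twist":[0,0.05,0],"jaw":0.4},{"delta_pos":[0,-0.4,0],"twist":[0,0.05,0],"jaw":0.4},{"delta_pos":[0,-0.4,0],"twist":[0,0.05,0],"jaw":0.4},{"delta_pos":[0,-0.4,0],"twist":[0,0.05,0],"jaw":0.4},{"delta_pos":[0,-0.4,0],"twist":[0,0.05,0],"jaw":0.4}]' 110; python3 -c "
from h import *
go(574,-364.2,107,-10);s=telemetry.sense();print(s['wrist_torque'],s['joints'][5])"
```

```text
time_s: 25.42
eef_pos: [572.1, -364.9, 107.4]
ee_rot: [0.593, -0.591, -0.386, 0.388]
force: [4.3, -11.5, -16.5]
grip_width: 0.534
t25.42 pos [ 572.1 -364.9  107.4] yaw 66.4 grip 0.534 F [  4.3 -11.5 -16.5] q6 -1.90
delta cm [ 0.14  0.04 -0.15] twist [-0.003  1.334 -0.003] | down [-0.003  0.001 -1.   ]
[-1.91159048 -0.85687111 -1.72286295] -1.898189368724395
```

```bash
python3 -m handwheel '[{"delta_pos":[0,0.3,0],"twist":[0,0.03,0],"jaw":0.4},{"delta_pos":[0,0.4,0],"twist":[0,0.06,0],"jaw":0.4},{"delta_pos":[0,0.4,0],"twist":[0,0.09,0],"jaw":0.4},{"delta_pos":[0,0.4,0],"twist":[0,0.09,0],"jaw":0.4},{"delta_pos":[0,0.4,0],"twist":[0,0.09,0],"jaw":0.4},{"delta_pos":[0,0.2,0],"twist":[0,0.09,0],"jaw":0.4},{"delta_pos":[0,0,0],"twist":[0,0.09,0],"jaw":0.4},{"delta_pos":[0,-0.2,0],"twist":[0,0.09,0],"jaw":0.4},{"delta_pos":[0,-0.2,0],"twist":[0,0.09,0],"jaw":0.4},{"delta_pos":[0,-0.2,0],"twist":[0,0.09,0],"jaw":0.4}]' 110; python3 -c "
from h import *
go(574,-364.2,107,-10);s=telemetry.sense();print(s['wrist_torque'],s['joints'][5])"
```

```text
time_s: 26.25
eef_pos: [571.9, -364.5, 108.9]
ee_rot: [0.609, -0.607, -0.36, 0.363]
force: [5.3, -11.5, -19.1]
grip_width: 0.535
t26.25 pos [ 571.9 -364.5  108.9] yaw 61.5 grip 0.535 F [  5.3 -11.5 -19.1] q6 -1.81
delta cm [ 0.13  0.19 -0.17] twist [-0.003  1.247 -0.004] | down [-0.005  0.001 -1.   ]
[-1.83736795 -0.75721238 -0.04423022] -1.8109271398428008
```

Anticlockwise meets a stop and the cap will not lift there at about 19 N. At 60 N the pads may have slipped on a reverse thread, so I relax and turn clockwise with a firm grip.

```bash
python3 -m handwheel '[{"delta_pos":[0,0.5,0],"twist":[0,0,0],"jaw":0.4},{"delta_pos":[0,0.6,0],"twist":[0,0.12,0],"jaw":0.4},{"delta_pos":[0,0.6,0],"twist":[0,0.24,0],"jaw":0.4},{"delta_pos":[0,0.6,0],"twist":[0,0.36,0],"jaw":0.4},{"delta_pos":[0,0.6,0],"twist":[0,0.48,0],"jaw":0.4},{"delta_pos":[0,0.6,0],"twist":[0,0.6,0],"jaw":0.4},{"delta_pos":[0,0.6,0],"twist":[0,0.72,0],"jaw":0.4},{"delta_pos":[0,0.6,0],"twist":[0,0.84,0],"jaw":0.4},{"delta_pos":[0,0.6,0],"twist":[0,0.96,0],"jaw":0.4},{"delta_pos":[0,0.6,0],"twist":[0,1.08,0],"jaw":0.4}]' 110; python3 -c "
from h import *
go(574,-364.2,107,-15.5);s=telemetry.sense();print(s['wrist_torque'],s['joints'][5])"
```

```text
time_s: 27.08
eef_pos: [573.7, -362.8, 107.3]
ee_rot: [0.708, -0.706, 0.004, -0.004]
force: [5.5, 5.7, 3.6]
grip_width: 0.536
t27.08 pos [ 573.7 -362.8  107.3] yaw -0.7 grip 0.536 F [5.5 5.7 3.6] q6 -0.73
delta cm [ 0.03  0.03 -0.14] twist [-0.002  0.259 -0.   ] | down [ 0.     0.002 -1.   ]
[ 0.78237072 -1.09263546  0.15202491] -0.7253126037326603
```

```bash
python3 -m handwheel '[{"delta_pos":[0,0,0],"twist":[0,0.1,0],"jaw":0.4},{"delta_pos":[0,0,0],"twist":[0,0.2,0],"jaw":0.4},{"delta_pos":[0,0,0],"twist":[0,0.26,0],"jaw":0.4},{"delta_pos":[0,0,0],"twist":[0,0.26,0],"jaw":0.4},{"delta_pos":[0,-0.1,0],"twist":[0,0.26,0],"jaw":0.4},{"delta_pos":[0,-0.2,0],"twist":[0,0.26,0],"jaw":0.4},{"delta_pos":[0,-0.3,0],"twist":[0,0.26,0],"jaw":0.4},{"delta_pos":[0,-0.4,0],"twist":[0,0.26,0],"jaw":0.4},{"delta_pos":[0,-0.4,0],"twist":[0,0.26,0],"jaw":0.4},{"delta_pos":[0,-0.4,0],"twist":[0,0.26,0],"jaw":0.4}]' 110; python3 -c "
from h import *
go(574,-364.2,107,-15.5);s=telemetry.sense();print(s['wrist_torque'],s['joints'][5])"
```

```text
time_s: 27.92
eef_pos: [574.5, -362.5, 108.5]
ee_rot: [0.702, -0.7, 0.093, -0.094]
force: [13.2, -1.2, -11.9]
grip_width: 0.538
t27.92 pos [ 574.5 -362.5  108.5] yaw -15.2 grip 0.538 F [ 13.2  -1.2 -11.9] q6 -0.47
delta cm [-0.    0.15 -0.18] twist [-0.003  0.005  0.   ] | down [ 0.001  0.003 -1.   ]
[-0.1943226  -2.23267478  0.10284318] -0.47117441190901244
```

```bash
python3 -m handwheel '[{"delta_pos":[0,0.4,0],"twist":[0,0,0],"jaw":0.4},{"delta_pos":[0,0.4,0],"twist":[0,0.03,0],"jaw":0.4},{"delta_pos":[0,0.4,0],"twist":[0,0.06,0],"jaw":0.4},{"delta_pos":[0,0.4,0],"twist":[0,0.09,0],"jaw":0.4},{"delta_pos":[0,0.4,0],"twist":[0,0.12,0],"jaw":0.4},{"delta_pos":[0,0.4,0],"twist":[0,0.12,0],"jaw":0.4},{"delta_pos":[0,0.4,0],"twist":[0,0.12,0],"jaw":0.4},{"delta_pos":[0,0.4,0],"twist":[0,0.12,0],"jaw":0.4},{"delta_pos":[0,0.4,0],"twist":[0,0.12,0],"jaw":0.4},{"delta_pos":[0,0.4,0],"twist":[0,0.12,0],"jaw":0.4}]' 110; python3 -c "
from h import *
go(574,-364.2,107,-15.5);s=telemetry.sense();print(s['wrist_torque'],s['joints'][5])"
```

```text
time_s: 28.75
eef_pos: [574.5, -362.7, 107.4]
ee_rot: [0.694, -0.694, 0.134, -0.135]
force: [7.0, 2.5, 3.8]
grip_width: 0.531
t28.75 pos [ 574.5 -362.7  107.4] yaw -21.9 grip 0.531 F [7.  2.5 3.8] q6 -0.35
delta cm [ 0.01  0.04 -0.16] twist [-0.001 -0.112  0.001] | down [ 0.002  0.    -1.   ]
[ 0.38779557 -1.05587682  1.30658708] -0.3532290694276463
```

```bash
python3 -m handwheel '[{"delta_pos":[0.1,0,0.1],"twist":[0,-0.04,0],"jaw":0.4},{"delta_pos":[0.12,0,0.1],"twist":[0,-0.08,0],"jaw":0.4},{"delta_pos":[0.12,0,0.1],"twist":[0,-0.08,0],"jaw":0.4},{"delta_pos":[0.2,-0.2,0.08],"twist":[0,-0.08,0],"jaw":0.4},{"delta_pos":[0.25,-0.4,0.07],"twist":[0,-0.08,0],"jaw":0.4},{"delta_pos":[0.35,-0.6,0.06],"twist":[0,-0.08,0],"jaw":0.4},{"delta_pos":[0.42,-0.8,0.05],"twist":[0,-0.08,0],"jaw":0.4},{"delta_pos":[0.42,-0.8,0.05],"twist":[0,-0.08,0],"jaw":0.4},{"delta_pos":[0.42,-0.8,0.05],"twist":[0,-0.08,0],"jaw":0.4},{"delta_pos":[0.42,-0.8,0.05],"twist":[0,-0.08,0],"jaw":0.4}]' 110; python3 -c "
from h import *
go(574,-364.2,107,-15.5);s=telemetry.sense();print(s['wrist_torque'],s['joints'][5])"
```

```text
time_s: 29.58
eef_pos: [576.2, -365.2, 114.6]
ee_rot: [0.699, -0.699, 0.109, -0.107]
force: [-5.7, -0.7, -1.8]
grip_width: 0.537
t29.58 pos [ 576.2 -365.2  114.6] yaw -17.6 grip 0.537 F [-5.7 -0.7 -1.8] q6 -0.43
delta cm [-0.24  0.76  0.03] twist [ 0.    -0.036 -0.004] | down [-0.004  0.001 -1.   ]
[-0.18783221  1.01067868  0.03552674] -0.4283324800765628
```

It rose 7 mm with almost no resistance at the clockwise end, so it is a reverse thread. I continue lifting slowly while centring.

```bash
python3 -m handwheel '[{"delta_pos":[-0.12,-0.2,0.05],"twist":[0,0,0],"jaw":0.4},{"delta_pos":[-0.15,-0.5,0.05],"twist":[0,0,0],"jaw":0.4},{"delta_pos":[-0.15,-0.8,0.05],"twist":[0,0,0],"jaw":0.4},{"delta_pos":[-0.15,-1.2,0.05],"twist":[0,0,0],"jaw":0.4},{"delta_pos":[-0.15,-1.6,0.05],"twist":[0,0,0],"jaw":0.4},{"delta_pos":[-0.15,-2,0.05],"twist":[0,0,0],"jaw":0.4},{"delta_pos":[-0.15,-2.4,0.05],"twist":[0,0,0],"jaw":0.4},{"delta_pos":[-0.15,-2.8,0.05],"twist":[0,0,0],"jaw":0.4},{"delta_pos":[-0.15,-2.8,0.05],"twist":[0,0,0],"jaw":0.4},{"delta_pos":[-0.15,-2.8,0.05],"twist":[0,0,0],"jaw":0.4}]' 110; python3 -c "
from h import *
go(574,-364.2,250,-17.5);s=telemetry.sense();print(s['wrist_torque'],s['joints'][5])
c=cap('scene')
a=cv2.resize(c['frame'][120:280,50:220],None,fx=4,fy=3.7,interpolation=cv2.INTER_CUBIC);save('s17.png',np.clip(a*1.8,0,255).astype(np.uint8))"
```

```text
time_s: 30.42
eef_pos: [576.2, -364.2, 143.2]
ee_rot: [-0.699, 0.699, -0.108, 0.108]
force: [0.8, 0.1, -1.3]
grip_width: 0.537
t30.42 pos [ 576.2 -364.2  143.2] yaw -17.5 grip 0.537 F [ 0.8  0.1 -1.3] q6 -0.43
delta cm [ -0.21 -10.68  -0.07] twist [ 0.    -0.001  0.   ] | down [ 0. -0. -1.]
[-0.01934177  0.02292336 -0.00725779] -0.4291608292267952
```

View pics/s17.png

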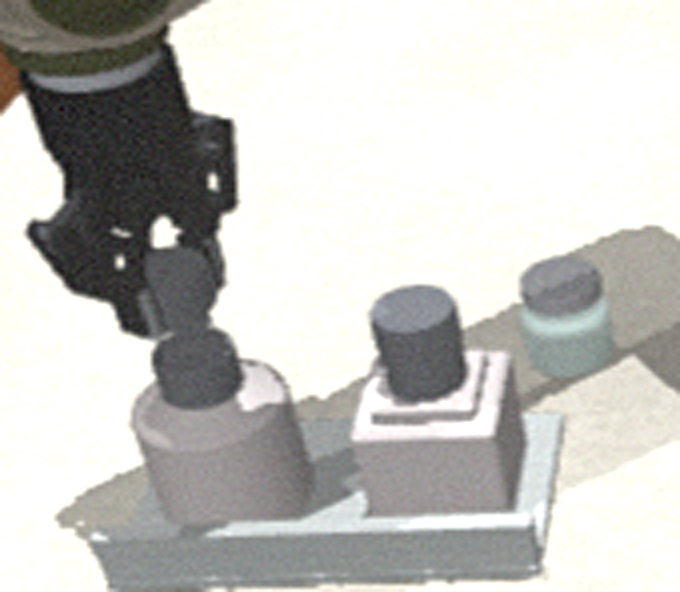

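The cap is free: it and the plug are visible at (180,290), above the open neck at (195,350) in the crop. Now I raise it to its final height over the mouth.

```bash
python3 -m handwheel '[{"delta_pos":[0,-1,0],"twist":[0,0,0],"jaw":0.4},{"delta_pos":[-0.1,-2.5,0],"twist":[0,0,0],"jaw":0.4},{"delta_pos":[-0.15,-4,0],"twist":[0,0,0],"jaw":0.4},{"delta_pos":[-0.15,-5.5,0],"twist":[0,0,0],"jaw":0.4},{"delta_pos":[-0.15,-7,0],"twist":[0,0,0],"jaw":0.4},{"delta_pos":[-0.15,-8.5,0],"twist":[0,0,0],"jaw":0.4},{"delta_pos":[-0.15,-9.7,0],"twist":[0,0,0],"jaw":0.4},{"delta_pos":[-0.15,-10,0],"twist":[0,0,0],"jaw":0.4},{"delta_pos":[-0.15,-10,0],"twist":[0,0,0],"jaw":0.4},{"delta_pos":[-0.15,-10,0],"twist":[0,0,0],"jaw":0.4}]' 110; python3 -m handwheel '[{"delta_pos":[0,0,0],"twist":[0,0,0],"jaw":0.4},{"delta_pos":[0,0,0],"twist":[0,0,0],"jaw":0.4},{"delta_pos":[0,0,0],"twist":[0,0,0],"jaw":0.4},{"delta_pos":[0,0,0],"twist":[0,0,0],"jaw":0.4},{"delta_pos":[0,0,0],"twist":[0,0,0],"jaw":0.4},{"delta_pos":[0,0,0],"twist":[0,0,0],"jaw":0.4},{"delta_pos":[0,0,0],"twist":[0,0,0],"jaw":0.4},{"delta_pos":[0,0,0],"twist":[0,0,0],"jaw":0.4},{"delta_pos":[0,0,0],"twist":[0,0,0],"jaw":0.4},{"delta_pos":[0,0,0],"twist":[0,0,0],"jaw":0.4}]'; python3 -c "
from h import *
go(574,-364.2,243,-17.5)
c=cap('scene');save('s18.png',c['frame'])
c=cap('top');save('t18.png',c['frame'])"
```

```text
time_s: 31.3
eef_pos: [574.6, -363.6, 242.4]
ee_rot: [0.699, -0.699, 0.108, -0.108]
force: [0.8, 0.3, -1.4]
grip_width: 0.537
time_s: 32.13
eef_pos: [574.7, -363.7, 243.0]
ee_rot: [0.699, -0.699, 0.108, -0.108]
force: [0.5, -0.1, 0.0]
grip_width: 0.535
t32.13 pos [ 574.7 -363.7  243. ] yaw -17.5 grip 0.535 F [ 0.5 -0.1  0. ] q6 -0.43
delta cm [-0.05  0.   -0.07] twist [-0.    -0.001  0.   ] | down [ 0.  0. -1.]
```

View pics/s18.png

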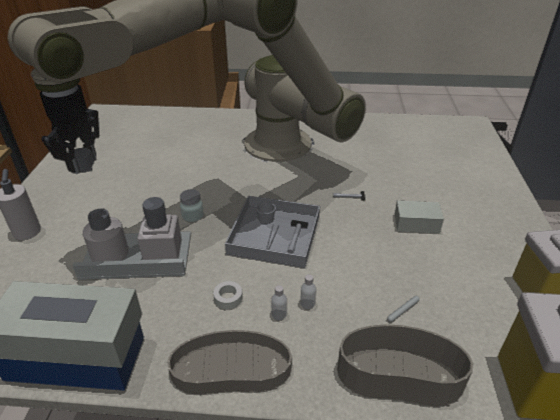

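View pics/t18.png

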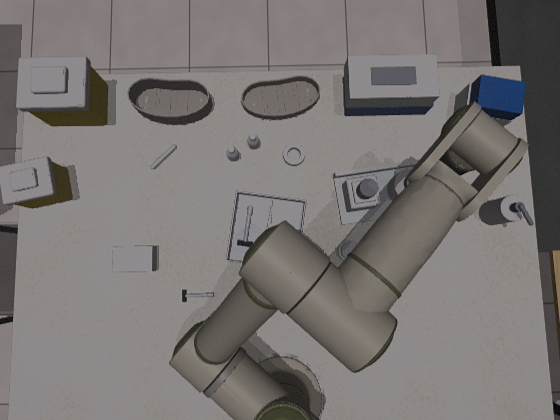

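In the scene view the cap is in the gripper at (82,160), over the open neck at (97,215). The cup (266,212), forceps (272,237) and hammer (298,235) are in the tray, and the bystanders have not moved visibly. Handing in.

```bash
python3 -c "
from h import *
ctrl.finish_job();s=telemetry.sense();print(s['time_s'],s['eef_pos'],s['grip_width'],s['force'])"
```

```text
the job is handed in; nothing more can be done
the job is handed in; nothing more can be done
```

I laid the cup, the larger hammer and the forceps in the tray first. I then opened the round canister and handed in at about 32 s, still holding its cap upright.

**Final state:**
- The cap's lugs are about 119 mm above the mouth, worked out from the arm's lift rather than measured on the cap. The tool is vertical and the grip was steady over the last second before handing in.
- The last pictures show all three instruments in the tray. The square canister is still capped, and the bystanders I could see have not visibly moved; the jar is half hidden by the arm in the top view.

**Thread:** it is a reverse thread. Anticlockwise ended at a hard stop and the cap would not lift there. My torque readings had suggested a normal thread, but at 60 N the pads must have slipped. With 110 N the cap turned clockwise to its other stop, about 83° away, and lifted with almost no resistance. A first lift there had failed because I was pulling sideways.

**What went wrong or disagreed:**
- **Fingertip height:** in the images the fingertips sit 23–33 mm above the reported TCP, depending on the opening. The first hammer grasp closed on nothing, and the cup was held only near its rim. I corrected for this afterwards.
- **Camera agreement:** the two cameras disagreed by about 3 mm in x, so I worked with the middle value.

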